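# Load the sample changer and tidy the cap spanner

## Robot

A 6-joint arm with a two-finger parallel gripper is mounted at the origin on the work surface. World frame = base frame: x ahead of the robot, y to its left, z up, the work surface at z = 0. Lengths are in mm, angles in rad, forces in N, time in s.
With the tool pointing down it reaches from about 350 to 975 mm from the base axis. Payload 7.1 kg.
Tool frame: the origin (TCP) lies midway between the tips of the shut fingers; the grasp point (between the pads) lies 19 mm behind it; z points along the fingers, y is the line along which they close (so a half turn about z gives the same grasp; the last joint's range is limited). The gripper opens to 88 mm and grips with 3 to 60 N. Pads are 20 mm wide; open, the fingers measure 115 mm over their backs; the gripper's body (75 mm by 178 mm) begins 61 mm behind the grasp point.
Start: joints at [1.191, 0.423, 1.63, -0, 1.089, -0.019], TCP at [220.607, 584.754, 222.675] pointing down, gripper open.
Joint ranges: [-3, 3], [-0.9, 2.11], [0.09, 2.58], [-1.31, 4.45], [0.11, 2.69], [-2.54, 2.54]. Speed limits (rad/s): [2.39, 2.39, 3.01, 3.14, 3.14, 3.14].

## Interface

Orientations are given as a rotation vector (axis times angle).
In Python, from workcell import ctrl gives the robot as it stands. The module is installed in compiled form; this text tells all that it offers.
- The arm moves only by the tool apply_moves, never from a script. Its argument "targets" is a list of rows, each a list of 3 entries, a list of its own where there are three numbers: the opening, from -1 (shut) to 1 (fully open), then the shift along the tool's x, y, z normalised to -1 to 1, where 1 is 5 cm, then the turn, a rotation vector about the tool's x, y, z normalised to -1 to 1, where 1 is 90 degrees. In form: [[jaw, [x, y, z], [wx, wy, wz]], ...]. A call has 1 to 8 rows; each row shifts and turns the commanded pose from where the row before left it, along the tool's axes as they then stand; what a row does not reach is not made up. A row lasts 1/8 s, in which the tool goes at most 62.5 mm and 10.7 degrees, less where a joint would pass 70% of its speed; a pose out of reach is approached as far as the arm can. A call with a number of a shift or a turn outside -1 to 1 is refused whole. A call with a gripper value outside its range is refused whole. The fingers move at their own pace and stop on an object; the grip force is fixed at half the most. Time passes only in rows, so rows that do not move let the fingers close. It gives the time, the measured TCP pose, the force, the opening and the grip force at its end, in the units of the state.
- ctrl.get_obs(): the state, without advancing time (a new reading comes with each control period).
- ctrl.get_image(name): name is "side" or "top"; returns a dict with "pixels" (400x640x3 uint8, blue, green, red), "camera_matrix" (3x3 intrinsics, pixels), "k1" (the pictures are not rectified: a ray, as slopes to the right and down, at radius r is drawn at 1 + k1 r^2 times it, then the intrinsics apply), "view" (4x4, takes a point from world to camera coordinates). Camera axes: x right, y down, z forward; pixel columns grow to the right and rows downward; lengths in mm; the calibration is good to about 2 mm. A picture is of the moment at which its call begins. There is no depth.
- ctrl.close_job(): hands the job in; it is judged then, once.
Trained networks look in the newest picture that a camera, given by its name, has taken for a name from the list of things; names that differ only in an ending like _2 or _b are one class to them, and where a whole thing is asked for, a point or a joint stands for the part that bears it (a point fixed in the world has none). Each returns a list of dicts, best first, with "score" (0 to 1); they miss things now and then, are a little off and sometimes report something else, mostly with a low value. They report only what shows in the picture. A call takes as long as a camera call.
- ctrl.masks_of(label, camera): "region" (400x640 bool, what is visible of it) and "bbox" ([left, top, right, bottom] in pixels, round what is visible of it).
- ctrl.pinpoint(label, camera): "xy" ([column, row] in pixels: a listed point, or the origin of a listed thing).
The state is a dict: "t": time; "qpos": joint angles; "qvel": joint speeds; "joint_torque": joint torques, N m; "ee_pos": TCP position; "orientation": TCP orientation; "ft_force": force on the tool from outside, world axes, zero at the start; "moment": the same for the moment, N m; "width": finger opening in mm; "grasp_force": force on a finger pad.
Only numpy, scipy, OpenCV 4.12 (cv2) and the standard library are available. Lean on these libraries where they do the work, as an engineer would, in place of code of your own. Each camera call takes 0.05 s, during which the arm holds its last target. There are 200 camera calls.

## Task

Load the sample changer: first swing its sampling arm all the way up out of the way, stand every sample bottle from the black mat upright on the floor of a free crate cell, one bottle per cell (those already in the crate stay in it), and once all are in, swing the arm fully down again. At any time, hang the steel cap spanner by its eye on the slanting peg of the white stand, and leave it hanging there. Do not disturb the beaker, the flask or the blue box.

Things in the scene. Friction and masses are not known exactly. Their poses are not given: they have to be found in the camera images.
- changer: Fixed sample changer: grey base, open white crate of 2 x 3 cells, white column at x 0..70, y 185..225 mm, 195 mm high. Origin at bench level under the crate's centre, z up. Cell centres at x -37.5, +37.5 and y -75, 0, +75 mm; cells 70 mm square inside, walls 5 mm thick; cell floors 17 mm, wall tops 72 mm above the bench. The sampling arm pivots on the column.
- sampling_arm (a joint): Sampling arm's hinge, rad: 0 = fully down, level over the crate towards the changer's -y; 1.57 upright; 1.7 = upper stop. Starts at 0 to 0.3. Stiff: stays where left, about 1.2 N at the handle moves it. Arm 14 mm square, 145 mm long, at the changer's x +20 mm; level, its axis is 175 mm above the bench, its nozzle 29 mm lower, clear of seated bottles.
- lever_handle (a point): Grip point on the axis of the arm's handle, a round black rod 12 mm thick, 130 mm from the hinge axis and parallel to it (the changer's x), sticking out of the arm to the changer's -x. The point is 38 mm clear of the arm's side, 25 mm from the rod's free end. The rod can be pinched from above and turns in the grip.
- lever_pivot (a point): Point on the hinge axis (which runs along the changer's x), in the plane in which the handle's grip point swings; 175 mm above the bench, at x -25, y 190 mm of the changer.
- mat: Thin black rubber mat, 215 x 215 x 4 mm, fixed, on which the bottles to be loaded stand. Origin at the centre of its underside.
- bottle1: Capped amber sample bottle: round body 56 mm across and 72 mm high, white screw cap 40 mm across above it, 115 mm tall in all, about 0.22 kg, bottom-heavy. Origin at the centre of its underside, z up through the cap. Starts upright on the mat, to be loaded; may be absent (None).
- bottle2: Capped amber sample bottle: round body 56 mm across and 72 mm high, white screw cap 40 mm across above it, 115 mm tall in all, about 0.22 kg, bottom-heavy. Origin at the centre of its underside, z up through the cap. Starts upright on the mat, to be loaded; may be absent (None).
- bottle3: Capped amber sample bottle: round body 56 mm across and 72 mm high, white screw cap 40 mm across above it, 115 mm tall in all, about 0.22 kg, bottom-heavy. Origin at the centre of its underside, z up through the cap. Starts upright on the mat, to be loaded; may be absent (None).
- bottle4: Capped amber sample bottle: round body 56 mm across and 72 mm high, white screw cap 40 mm across above it, 115 mm tall in all, about 0.22 kg, bottom-heavy. Origin at the centre of its underside, z up through the cap. Starts upright on the mat, to be loaded; may be absent (None).
- loaded1: Capped amber sample bottle: round body 56 mm across and 72 mm high, white screw cap 40 mm across above it, 115 mm tall in all, about 0.22 kg, bottom-heavy. Origin at the centre of its underside, z up through the cap. Already in a crate cell at the start, to stay in the crate; may be absent (None).
- loaded2: Capped amber sample bottle: round body 56 mm across and 72 mm high, white screw cap 40 mm across above it, 115 mm tall in all, about 0.22 kg, bottom-heavy. Origin at the centre of its underside, z up through the cap. Already in a crate cell at the start, to stay in the crate; may be absent (None).
- loaded3: Capped amber sample bottle: round body 56 mm across and 72 mm high, white screw cap 40 mm across above it, 115 mm tall in all, about 0.22 kg, bottom-heavy. Origin at the centre of its underside, z up through the cap. Already in a crate cell at the start, to stay in the crate; may be absent (None).
- spanner: Steel cap spanner, lying flat on the bench at the start: bar handle 22 mm wide and 10 mm thick, a round eye at its +x end, a two-pronged fork 62 mm wide at its -x end; 197 mm long, about 0.12 kg. Origin on the underside in the middle of the handle, near the balance point; x towards the eye, z out of the flat face. The handle is bare for 45 mm either side of the origin.
- spanner_eye (a point): Centre of the spanner's eye (ring 48 mm outside, hole 28 mm), 75 mm along x from the spanner's origin, at mid thickness. The hole's axis is the spanner's z.
- stand: White tool stand, fixed: foot plate 110 mm square, upright post 18 mm thick and 264 mm high (axis 12 mm to +x of the origin), and one steel peg that slants up and forward from the post towards the stand's -x, at 45 degrees. Origin at bench level under the foot, z up; the peg side (-x) faces the robot's right (world -y), within about 0.5 rad.
- peg_tip (a point): Free upper end of the peg (round steel, 8 mm thick, 72 mm long), at x -43 mm, 263 mm above the bench.
- peg_root (a point): Lower end of the peg where it meets the post, at x +8 mm, 212 mm above the bench. The peg runs straight from here to peg_tip.
- beaker: Glass beaker, 72 mm across, 90 mm high; not to be disturbed. Origin at the centre of its underside.
- tip_box: Blue box, 70 x 125 x 55 mm; not to be disturbed. Origin at the centre of its underside.
- flask: Green conical flask, 84 mm across, 118 mm high; not to be disturbed. Origin at the centre of its underside.

How it is judged (in metres and radians):
On the way, in this order (a step that is already met when the one before it is completed fails the run):
1. the sampling arm has been swung up, to 1.45 rad or more (value of joint sampling_arm above 1.45 rad), for 0.2 s.
2. with the arm still up, every bottle stands upright on the floor of a crate cell (x of bottle1 in the frame of changer between -0.073 and 0.073 m and y of bottle1 in the frame of changer between -0.111 and 0.111 m and z of bottle1 in the frame of changer between 0.012 and 0.024 m and angle between each of bottle1, bottle2, bottle3, bottle4, loaded1, loaded2, loaded3's own z axis and vertical below 0.12 rad and x of bottle2 in the frame of changer between -0.073 and 0.073 m and y of bottle2 in the frame of changer between -0.111 and 0.111 m and z of bottle2 in the frame of changer between 0.012 and 0.024 m and x of bottle3 in the frame of changer between -0.073 and 0.073 m and y of bottle3 in the frame of changer between -0.111 and 0.111 m and z of bottle3 in the frame of changer between 0.012 and 0.024 m and x of bottle4 in the frame of changer between -0.073 and 0.073 m and y of bottle4 in the frame of changer between -0.111 and 0.111 m and z of bottle4 in the frame of changer between 0.012 and 0.024 m and x of loaded1 in the frame of changer between -0.073 and 0.073 m and y of loaded1 in the frame of changer between -0.111 and 0.111 m and z of loaded1 in the frame of changer between 0.012 and 0.024 m and x of loaded2 in the frame of changer between -0.073 and 0.073 m and y of loaded2 in the frame of changer between -0.111 and 0.111 m and z of loaded2 in the frame of changer between 0.012 and 0.024 m and x of loaded3 in the frame of changer between -0.073 and 0.073 m and y of loaded3 in the frame of changer between -0.111 and 0.111 m and z of loaded3 in the frame of changer between 0.012 and 0.024 m and value of joint sampling_arm above 1.4 rad), for 0.2 s.
3. the arm is fully down again (below 0.08 rad) with all bottles in their cells (x of bottle1 in the frame of changer between -0.073 and 0.073 m and y of bottle1 in the frame of changer between -0.111 and 0.111 m and z of bottle1 in the frame of changer between 0.012 and 0.024 m and angle between each of bottle1, bottle2, bottle3, bottle4, loaded1, loaded2, loaded3's own z axis and vertical below 0.12 rad and x of bottle2 in the frame of changer between -0.073 and 0.073 m and y of bottle2 in the frame of changer between -0.111 and 0.111 m and z of bottle2 in the frame of changer between 0.012 and 0.024 m and x of bottle3 in the frame of changer between -0.073 and 0.073 m and y of bottle3 in the frame of changer between -0.111 and 0.111 m and z of bottle3 in the frame of changer between 0.012 and 0.024 m and x of bottle4 in the frame of changer between -0.073 and 0.073 m and y of bottle4 in the frame of changer between -0.111 and 0.111 m and z of bottle4 in the frame of changer between 0.012 and 0.024 m and x of loaded1 in the frame of changer between -0.073 and 0.073 m and y of loaded1 in the frame of changer between -0.111 and 0.111 m and z of loaded1 in the frame of changer between 0.012 and 0.024 m and x of loaded2 in the frame of changer between -0.073 and 0.073 m and y of loaded2 in the frame of changer between -0.111 and 0.111 m and z of loaded2 in the frame of changer between 0.012 and 0.024 m and x of loaded3 in the frame of changer between -0.073 and 0.073 m and y of loaded3 in the frame of changer between -0.111 and 0.111 m and z of loaded3 in the frame of changer between 0.012 and 0.024 m and value of joint sampling_arm below 0.08 rad), for 0.2 s.
At the end, for the whole second after the job is handed in: All bottles at rest on cell floors (within 7 mm), upright within 0.12 rad; arm below 0.08 rad; spanner at rest on the peg: eye within 22 mm sideways, from 50 mm before to 12 mm behind the stand's origin, 185 to 262 mm high, long axis within 0.6 rad of vertical (all of step 3 and x of spanner_eye in the frame of stand between -0.05 and 0.012 m and y of spanner_eye in the frame of stand between -0.022 and 0.022 m and z of spanner_eye in the frame of stand between 0.185 and 0.262 m and angle between spanner's own x axis and vertical below 0.6 rad and linear speed of each of spanner, bottle1, bottle2, bottle3, bottle4, loaded1, loaded2, loaded3 below 0.03 m/s); the robot touches nothing.
It fails at once if the beaker is moved more than 25 mm or knocked over (distance of beaker from where it was at the start of the episode above 0.025 m or angle between beaker's own z axis and vertical above 0.5 rad).
It fails at once if the blue box is moved more than 25 mm or knocked over (distance of tip_box from where it was at the start of the episode above 0.025 m or angle between tip_box's own z axis and vertical above 0.5 rad).
It fails at once if the flask is moved more than 25 mm or knocked over (distance of flask from where it was at the start of the episode above 0.025 m or angle between flask's own z axis and vertical above 0.5 rad).
Of bottle1, bottle2, bottle3, bottle4 only 3 to 4 are there at a start; the rules pass over those that are not, and their reading is None.
Of loaded1, loaded2, loaded3 only 1 to 2 are there at a start; the rules pass over those that are not, and their reading is None.
At some moment in a run one of bottle1, bottle2, bottle3, bottle4 may be knocked a few centimetres aside while the robot is not near it.
It also fails if it takes over 192 s, if anything falls off the work surface, if the arm or the gripper's body presses on something with over 40 N, if the wrist force passes 120 N, or if a joint passes its speed limit or range.

## Working session

There is one attempt and no reset: what is moved stays moved. The work goes in short steps, Python scripts to look and compute and a tool call to move; the robot and the scene stay as the last step left them, time stands still between calls to the robot, and variables do not carry over. Pictures are saved under pics/ and viewed, at most 14 in all, crops included, and the job is handed in when it is done.

Besides the shell and the picture viewer there is one more tool, called after "Call:" in YAML: its name, and indented under it one key for each argument. apply_moves: Moves the arm, as the interface text tells. Scaled input: -1 to 1 covers 5 cm each way for a shift and 90 degrees each way for a turn. Its arguments: {"type":"object","properties":{"targets":{"type":"array"}},"required":["targets"]}

```bash
mkdir -p pics
cat > h.py <<'E'
import numpy as np, cv2
from scipy.spatial.transform import Rotation as R
from workcell import ctrl
def img(n): return ctrl.get_image(n)
def undist(im,xy):
    K=np.array(im["camera_matrix"]);k=im["k1"]
    d=(np.array(xy,float)-K[:2,2])/[K[0,0],K[1,1]]
    u=d.copy()
    for _ in range(30): u=d/(1+k*(u@u))
    return u
def ray(im,xy):
    V=np.array(im["view"]);u=undist(im,xy)
    Rm=V[:3,:3];c=-Rm.T@V[:3,3];d=Rm.T@np.array([u[0],u[1],1]);return c,d/np.linalg.norm(d)
def at_z(im,xy,z):
    c,d=ray(im,xy);return c+d*(z-c[2])/d[2]
def proj(im,P):
    V=np.array(im["view"]);K=np.array(im["camera_matrix"])
    p=V[:3,:3]@np.array(P,float)+V[:3,3];u=p[:2]/p[2];u=u*(1+im["k1"]*(u@u));return u*[K[0,0],K[1,1]]+K[:2,2]
def tri(a,xa,b,xb):
    c1,d1=ray(a,xa);c2,d2=ray(b,xb)
    A=np.stack([d1,-d2],1);s=np.linalg.lstsq(A,c2-c1,rcond=None)[0]
    p,q=c1+s[0]*d1,c2+s[1]*d2;return (p+q)/2,np.linalg.norm(p-q)
E
python3 - <<'E'
from h import *
np.set_printoptions(precision=1,suppress=True)
I={n:img(n) for n in("top","side")}
for n in I:
    cv2.imwrite(f"pics/{n}0.png",I[n]["pixels"]); V=np.array(I[n]["view"]);print(n,-V[:3,:3].T@V[:3,3],V[2,:3])
z={"changer":0,"lever_handle":None,"lever_pivot":175,"mat":0,"bottle1":4,"loaded1":17,"spanner":0,"spanner_eye":5,"stand":0,"peg_tip":263,"peg_root":212,"beaker":0,"tip_box":0,"flask":0}
for l in z:
    for n in I:
        for r in ctrl.pinpoint(l,n):
            if r["score"]<0.3: continue
            print(l,n,round(r["score"],2),np.array(r["xy"]), at_z(I[n],r["xy"],z[l] if z[l] is not None else 190))
print(ctrl.get_obs())
E
```

```text
top [ 352.4   23.2 1241.8] [ 0.2 -0.  -1. ]
side [-258.4 -773.1 1315.2] [ 0.5  0.5 -0.7]
changer top 0.63 [316.5 205.3] [607.4  29.2   0. ]
changer side 0.9 [322.  223.9] [619.3  32.4   0. ]
lever_handle top 0.96 [292.9 201.5] [584.1  91.5 190. ]
lever_handle side 0.63 [304.4 180.3] [594.6  96.6 190. ]
lever_pivot top 0.6 [246.5 207. ] [582.1 221.2 175. ]
lever_pivot side 0.74 [278.  170.5] [576.3 209.9 175. ]
mat top 0.53 [417.4 180.5] [ 663.4 -305.7    0. ]
mat side 0.77 [364.3 307.2] [ 458.  -305.9    0. ]
bottle1 top 0.97 [448.1 265.3] [ 382.5 -366.1    4. ]
bottle1 top 0.75 [446.3 231.6] [ 488.3 -375.4    4. ]
bottle1 top 0.59 [410.3 255.2] [ 424.2 -251.     4. ]
bottle1 side 0.86 [367.6 331.2] [ 398.4 -369.1    4. ]
bottle1 side 0.82 [345.  298.5] [ 437.4 -242.6    4. ]
bottle1 side 0.37 [322.6 223.7] [618.8  29.1   4. ]
loaded1 top 0.66 [296.2 215.6] [576.1  95.3  17. ]
loaded1 side 0.64 [302.3 219. ] [575.   89.2  17. ]
spanner top 0.92 [315.  258.9] [437.8  46.8   0. ]
spanner top 0.54 [413.3 255.9] [ 421.4 -261.1    0. ]
spanner top 0.4 [200.1 264.7] [447.1 407.2   0. ]
spa
[... 655 characters left out ...]
.9 -323.9    0. ]
beaker side 0.67 [306.6 180.8] [742.8 235.1   0. ]
tip_box top 0.84 [350.7 152. ] [777.9 -97.2   0. ]
tip_box side 0.64 [377.6 215.8] [793.5 -86.1   0. ]
flask top 0.77 [194.4 213.4] [612.2 423.    0. ]
flask top 0.54 [182.6 260.2] [465.2 462.7   0. ]
flask side 0.94 [249.  174.8] [604.7 424.2   0. ]
{'t': 1.5, 'qpos': array([ 1.2,  0.4,  1.6, -0. ,  1.1, -0. ]), 'qvel': array([ 0.,  0.,  0.,  0., -0.,  0.]), 'joint_torque': array([  0. , -54.5, -27.4,   0.1,   0. ,   0. ]), 'ee_pos': array([220.6, 584.7, 222.7]), 'orientation': array([-0.6, -3.1,  0. ]), 'ft_force': array([-0. ,  0.7,  0.2]), 'moment': array([0. , 0. , 0.1]), 'grasp_force': 0.0, 'width': 87.92875227281218}
```

View pics/top0.png

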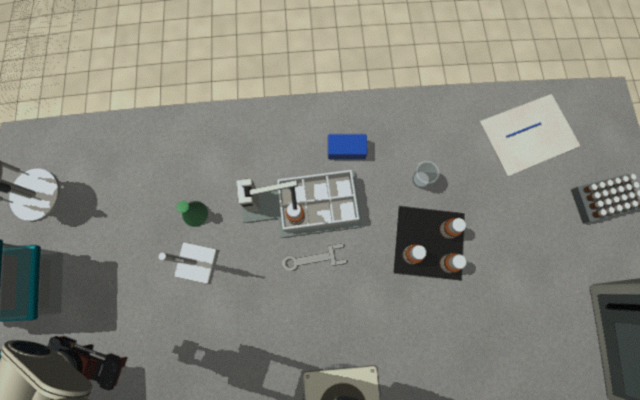

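View pics/side0.png

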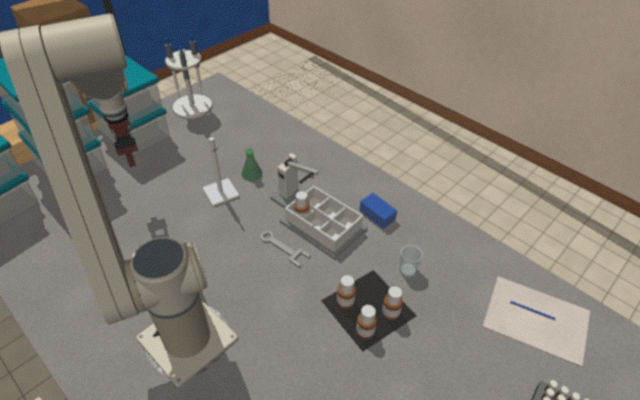

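The top view shows three bottles on the mat at (453,227), (413,254) and (453,262), and one bottle in the crate at (295,212). The spanner is at (315,258) and the stand at (196,262). The side view agrees. Next I'll refine the poses by fitting silhouettes to the masks in both views.

```bash
cat > fit.py <<'E'
from h import *
from scipy.optimize import minimize
def ring(r,z,n=24,cx=0,cy=0):
    t=np.linspace(0,2*np.pi,n,endpoint=False);return np.c_[cx+r*np.cos(t),cy+r*np.sin(t),np.full(n,z)]
def box(x0,x1,y0,y1,z0,z1): return np.array([[x,y,z] for x in(x0,x1) for y in(y0,y1) for z in(z0,z1)],float)
BOT=[np.r_[ring(28,0),ring(28,72)],np.r_[ring(28,72),ring(20,80)],np.r_[ring(20,80),ring(20,115)]]
def place(P,p):
    c,s=np.cos(p[2]),np.sin(p[2]);return P@np.array([[c,s,0],[-s,c,0],[0,0,1]])+[p[0],p[1],0]
S=4
def render(im,parts,p,z=0):
    m=np.zeros((400*S,640*S),np.uint8)
    for P in parts:
        q=np.array([proj(im,a+[0,0,z]) for a in place(P,p)]);
        cv2.fillConvexPoly(m,cv2.convexHull(((q+.5)*S-.5).round().astype(np.int32)),1)
    return m
def cost(ims,masks,parts,p,z=0):
    c=0
    for n in masks:
        m=cv2.resize(render(ims[n],parts,p,z).astype(np.float32),(640,400),interpolation=cv2.INTER_AREA)
        M=masks[n].astype(np.float32);c+=np.abs(m-M).sum()/M.sum()
    return c
def fit(ims,masks,parts,p0,z=0,yaw=False):
    sc=np.array([8,8,.1]) if yaw else np.array([8,8])
    f=lambda d:cost(ims,masks,parts,np.array(p0)+np.r_[d,[0]*(3-len(d))],z)
    n=len(sc);r=minimize(f,np.zeros(n),method="Nelder-Mead",options=dict(initial_simplex=np.r_[np.zeros((1,n)),np.diag(sc)],xatol=.1,fatol=1e-4,maxiter=150))
    return np.array(p0)+np.r_[r.x,[0]*(3-n)],r.fun
def near(label,n,im,P,tol=18):
    best=None
    t=proj(im,P)
    for r in ctrl.masks_of(label,n):
        b=r["bbox"];c=np.array([(b[0]+b[2])/2,(b[1]+b[3])/2]);d=np.linalg.norm(c-t)
        if d<tol and (best is None or d<best[0]): best=(d,r["region"])
    return None if best is None else best[1]
def dofit(ims,label,parts,p0,zc,z=0,yaw=False,cams=("top","side")):
    ms={}
    for n in cams:
        m=near(label,n,ims[n],[p0[0],p0[1],zc])
        if m is not None: ms[n]=m
    if not ms: return None
    return fit(ims,ms,parts,p0,z,yaw),{n:int(ms[n].sum()) for n in ms}
SPAN=[box(-51,55,-11,11,0,10),np.r_[ring(24,0,cx=75),ring(24,10,cx=75)]]
CHG=[box(-77.5,77.5,-115,115,17,72)]
E
python3 - <<'E'
from fit import *
np.set_printoptions(precision=2,suppress=True)
I={n:img(n) for n in("top","side")}
B=[]
for p in([390,-367,0],[495,-370,0],[430,-247,0]):
    r=dofit(I,"bottle1",BOT,p,60,4);print("b",r);B.append(r[0][0] if r else p)
L=dofit(I,"loaded1",BOT,[576,92,0],60,17);print("loaded",L)
print("chg",dofit(I,"changer",CHG,[612,30,0],60,0,True,))
for l,pp,zc,pt in(("beaker",[668,-321,0],45,[np.r_[ring(36,0),ring(36,90)]]),("tip_box",[785,-92,0],27,[box(-35,35,-62.5,62.5,0,55)]),("flask",[608,423,0],50,[np.r_[ring(42,0),ring(12,70)],np.r_[ring(12,70),ring(12,118)]])):
    print(l,dofit(I,l,pt,pp,zc,0,l=="tip_box"))
# overlays
c=[-1]
crops={"top":(160,130,330,170),"side":(190,120,240,230)}
def over(n,fn,chg,sp,st):
    x,y,w,h=crops[n];k=800//w if n=="top" else 2.5; k=2.4 if n=="top" else 2.5
    o=cv2.resize(I[n]["pixels"][y:y+h,x:x+w],None,fx=k,fy=k,interpolation=cv2.INTER_CUBIC)
    P=lambda a:tuple(int(v) for v in ((proj(I[n],a)-[x,y]+.5)*k))
    def poly(pts,p,col,cl=True):
        q=place(np.array(pts,float),p)
        cv2.polylines(o,[np.array([P(a) for a in q],np.int32)],cl,col,1)
    for X in(-77.5,-2.5,2.5,77.5): poly([[X,-115,72],[X,115,72]],chg,(0,255,0),False)
    for Y in(-115,-37.5,37.5,115): poly([[-77.5,Y,72],[77.5,Y,72]],chg,(0,255,0),False)
    poly([[0,185,195],[70,185,195],[70,225,195],[0,225,195]],chg,(0,255,255))
    poly(ring(24,10,cx=75),sp,(0,0,255));poly(ring(14,10,cx=75),sp,(0,0,255))
    poly([[-98,-31,10],[-98,31,10],[-60,31,10],[-60,-31,10]],sp,(0,0,255));poly([[-51,-11,10],[51,-11,10],[51,11,10],[-51,11,10]],sp,(0,0,255))
    poly([[-55,-55,0],[55,-55,0],[55,55,0],[-55,55,0]],st,(255,0,255));poly([[-43,0,263],[8,0,212]],st,(255,0,255),False)
    poly(ring(5,264,cx=12),st,(255,0,255))
    for b in B: poly(ring(28,4),b,(255,255,0));poly(ring(20,119),b,(255,255,0))
    cv2.imwrite(fn,o)
chg=[613,31,np.arctan2(-(582-0-576*0-0)*0,1)]
chg=[613,31,0]
sp=[443,47.7,np.arctan2(132.8-47.7,437.6-443)]
st=[460,413,np.arctan2(-(420-366),0.1)+np.pi]
for n in I: over(n,f"pics/o1{n}.png",chg,sp,st)
E
```

```text
b ((array([ 391.27, -362.31,    0.  ]), np.float64(0.26286041736602783)), {'top': 377, 'side': 540})
b ((array([ 494.89, -379.56,    0.  ]), np.float64(0.1841181516647339)), {'top': 420, 'side': 511})
b ((array([ 425.45, -250.84,    0.  ]), np.float64(0.255424439907074)), {'top': 375, 'side': 483})
loaded ((array([578.34,  96.56,   0.  ]), np.float64(0.8362762331962585)), {'top': 280, 'side': 286})
chg ((array([603.64,  17.3 ,   0.08]), np.float64(0.8560141324996948)), {'top': 5715, 'side': 4437})
beaker ((array([ 672.23, -316.12,    0.  ]), np.float64(0.39384394884109497)), {'top': 532, 'side': 593})
tip_box ((array([790.78, -82.3 ,  -0.09]), np.float64(0.18296387791633606)), {'top': 967, 'side': 804})
flask ((array([613.97, 427.44,   0.  ]), np.float64(0.13920454680919647)), {'top': 660})
```

View pics/o1top.png

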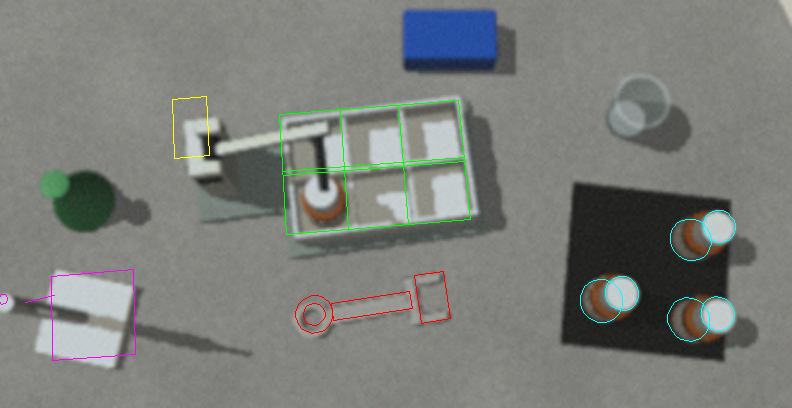

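View pics/o1side.png

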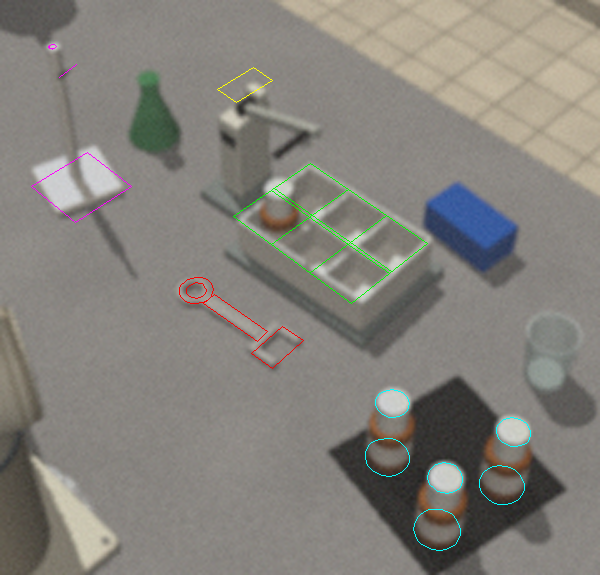

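```bash
cat > ref.py <<'E'
from fit import *
from scipy.optimize import least_squares
K=4
def dts(im):
    g=cv2.cvtColor(im["pixels"],cv2.COLOR_BGR2GRAY);g=cv2.resize(g,None,fx=K,fy=K,interpolation=cv2.INTER_CUBIC)
    e=cv2.Canny(cv2.GaussianBlur(g,(0,0),3),15,40);return cv2.distanceTransform(255-e,cv2.DIST_L2,5)/K
def seg(a,b,n=25): return np.linspace(a,b,n)
def loop(pts): 
    pts=np.array(pts,float);return np.r_[tuple(seg(pts[i],pts[(i+1)%len(pts)]) for i in range(len(pts)))]
def chamfer(ims,D,P,p0,cams=("top","side")):
    def f(p):
        q=place(P,p[:3]*[1,1,.01]);o=[]
        for n in cams:
            u=np.array([proj(ims[n],a) for a in q])*K+K/2
            o.append(cv2.remap(D[n].astype(np.float32),u[:,:1].astype(np.float32),u[:,1:].astype(np.float32),cv2.INTER_LINEAR,borderValue=9).ravel())
        return np.r_[tuple(o)]
    best=None
    for dx in(-8,0,8):
        for dy in(-8,0,8):
            for dw in(-6,0,6):
                r=least_squares(f,np.array([p0[0]+dx,p0[1]+dy,p0[2]*100+dw]),loss="soft_l1",f_scale=1.,diff_step=1e-3,max_nfev=25)
                if best is None or r.cost<best.cost: best=r
    return best.x*[1,1,.01],best.cost/len(P)/len(cams)
EC=np.r_[loop([[-77.5,-115,72],[77.5,-115,72],[77.5,115,72],[-77.5,115,72]]),seg([-77.5,-115,72],[-77.5,-115,20])]
ES=np.r_[ring(24,10,cx=75),ring(14,10,cx=75),seg([-45,-11,10],[45,-11,10]),seg([-45,11,10],[45,11,10]),seg([-98,-31,10],[-75,-31,10],8),seg([-98,31,10],[-75,31,10],8)]
ET=loop([[-55,-55,0],[55,-55,0],[55,55,0],[-55,55,0]])
E
python3 - <<'E'
from ref import *
np.set_printoptions(precision=3,suppress=True)
I={n:img(n) for n in("top","side")};D={n:dts(I[n]) for n in I}
c=chamfer(I,D,EC,[608,31,.09]);print("chg",c)
s=chamfer(I,D,ES,[443,47.7,1.63]);print("span",s)
t=chamfer(I,D,ET,[458,413,1.35]);print("stand",t)
print("handle",tri(I["top"],[292.9,201.5],I["side"],[304.4,180.3]))
for n,xy in(("piv",([246.5,207],[278,170.5])),("tip",([184,258.7],[217.8,147.9])),("root",([171.4,260],[210.9,151.7]))): print(n,tri(I["top"],xy[0],I["side"],xy[1]))
p=c[0];print("pivot model",place(np.array([[-25,190,175.]]),p), "tip/root",place(np.array([[-43,0,263.],[8,0,212],[12,0,264]]),t[0]))
crops={"top":(160,170,200,125),"side":(190,120,200,160)}
out=[]
for n in I:
    x,y,w,h=crops[n];k=4
    o=cv2.resize(I[n]["pixels"][y:y+h,x:x+w],None,fx=k,fy=k,interpolation=cv2.INTER_CUBIC)
    def dots(P,p,col):
        for a in place(P,p):
            u=(proj(I[n],a)-[x,y]+.5)*k;cv2.circle(o,tuple(int(v) for v in u),1,col,-1)
    dots(EC,p,(0,255,0));dots(loop([[0,185,195],[70,185,195],[70,225,195],[0,225,195]]),p,(0,255,255))
    dots(np.array([[-25,190,175.],[20,190,175]]),p,(0,0,255))
    dots(ES,s[0],(0,0,255));dots(ET,t[0],(255,0,255));dots(seg([-43,0,263],[8,0,212]),t[0],(255,0,0));dots(np.r_[ring(9,264,cx=12)],t[0],(255,0,255))
    cv2.imwrite(f"pics/o2{n}.png",o[:600,:800])
E
```

```text
chg (array([614.58 ,  26.165,   0.064]), np.float64(0.6452731928825378))
span (array([436.949,  44.532,   1.699]), np.float64(1.444948541490655))
stand (array([459.177, 426.375,   1.282]), np.float64(0.42278697550296784))
handle (array([583.786,  89.232, 201.193]), np.float64(5.306390837238928))
piv (array([586.219, 223.333, 160.197]), np.float64(2.236654149220372))
tip (array([445.211, 365.619, 263.119]), np.float64(1.244470381847279))
root (array([447.755, 416.712, 215.309]), np.float64(1.253517179101065))
pivot model [[577.553 214.192 175.   ]] tip/root [[446.936 385.154 263.   ]
 [461.455 434.044 212.   ]
 [462.594 437.879 264.   ]]
```

View pics/o2top.png

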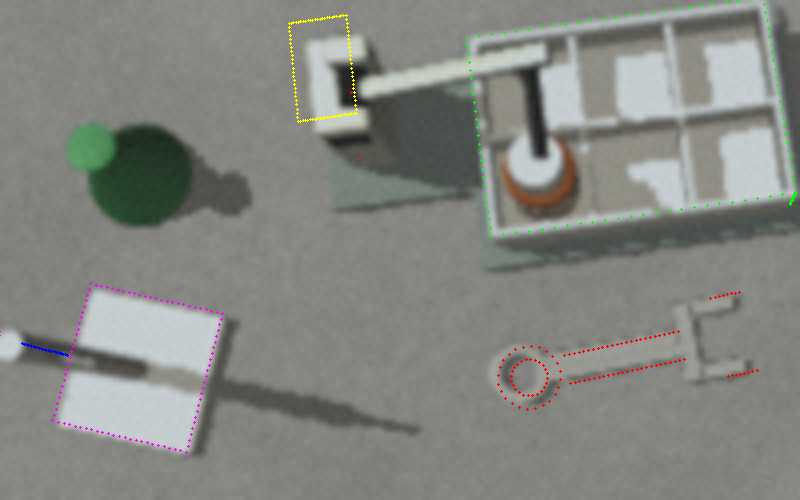

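View pics/o2side.png

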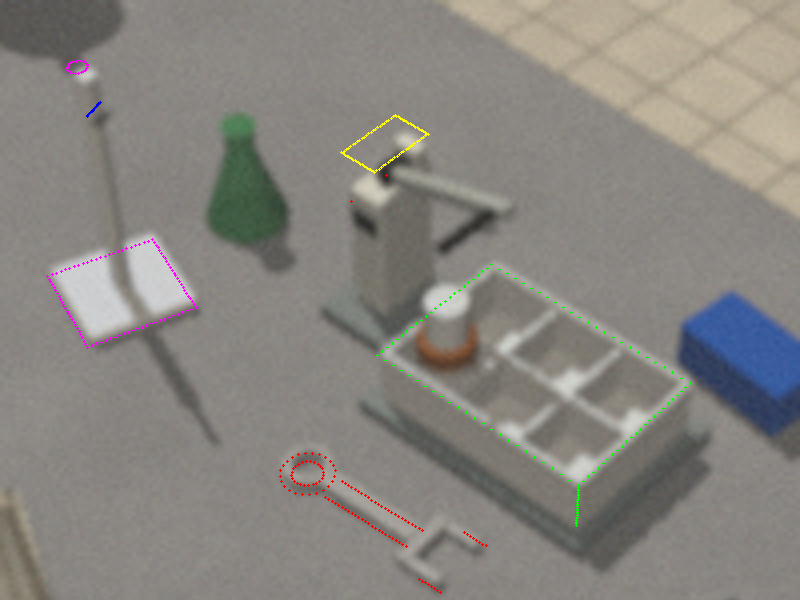

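Run:
```python
from ref import *
np.set_printoptions(precision=1,suppress=True)
I={n:img(n) for n in("top","side")}
print(I["top"]["k1"],I["side"]["k1"],I["top"]["camera_matrix"])
T=lambda x,y:[160+x/4-.5,170+y/4-.5]
S=lambda x,y:[190+x/4-.5,120+y/4-.5]
for nm,a,b in(("post top",T(8,345),S(88,72)),("col top far corner",T(363,40),S(425,140)),("col near-left",T(318,135),S(352,188)),("col near right",T(368,135),S(383,197)),("flask top",T(91,147),S(238,124)),("cap loaded",T(538,165),S(446,300)),("armtip",T(545,52),S(512,208)),("handle free end",T(538,158),S(442,247)),("handle at arm",T(533,66),S(490,215)),("crate corner R",T(768,5),S(687,382)),("crate corner L",T(492,237),S(381,352)),("crate near",T(796,192),S(578,480)),("foot1",T(95,288),S(153,240)),("foot2",T(55,422),S(48,272)),("foot3",T(190,452),S(90,346)),("foot4",T(224,316),S(196,303)),("armhinge",T(345,85),S(388,180)),("eye",T(523,375),S(307,470)),("spanner mid",T(625,356),S(377,513)),("forkjoin",T(690,345),S(412,540))):
    print(nm,*tri(I["top"],a,I["side"],b))
```

```text
-0.08534654642091524 -0.05139974236337638 [[395.4   0.  326.7]
 [  0.  395.4 197.7]
 [  0.    0.    1. ]]
post top [456.9 417.3 273.2] 5.060050818569633
col top far corner [652.2 200.9 208. ] 4.447880111956874
col near-left [600.4 243.7 157.5] 5.1415404928952935
col near right [596.9 203.7 173.1] 12.236363727195721
flask top [611.1 417.3 125.7] 3.0618463614835534
cap loaded [569.5  91.7 142.6] 4.880796530293184
armtip [632.5  76.7 217.5] 7.411204627477567
handle free end [560.6  86.7 213.7] 5.580753652661815
handle at arm [622.4  87.9 209.9] 0.184729141892722
crate corner R [689.7 -86.1  82.7] 1.0309618435754122
crate corner L [530.3 133.9  76.8] 3.564753145553606
crate near [543.8 -93.1  79.7] 0.3652678389425107
foot1 [523.6 457.9   5.5] 0.7115130833912862
foot2 [420.5 489.3  10.4] 0.09038939538966476
foot3 [390.8 385.1   4.6] 0.5579426374851033
foot4 [493.4 353.7  11.3] 1.1104011433509753
armhinge [631.7 224.9 159.9] 1.4649528235948943
eye [430.2 123.7   8.6] 0.6754617169653476
spanner mid [438.8  43.7  10.2] 1.801405180102991
forkjoin [439.7  -4.6  15.9] 5.944392399118442
```

The top overlay shows the crate fits (corners at crop (470,40), (768,3), (796,193), (490,235)). The stand's foot is at (138,370), and its post top at (8,345) fits a post near the foot's centre. The handle rod runs from (533,66) to (540,158). That gives a handle grip point of about (584,89,203) and a hinge at about y 215, z 175.

```bash
cat > plan.py <<'E'
import sys
from h import *
np.set_printoptions(precision=3,suppress=True)
def down(phi):
    y=np.array([np.cos(phi),np.sin(phi),0]);z=np.array([0,0,-1.]);return np.c_[np.cross(y,z),y,z]
def plan(pts,p=None,Rm=None):
    o=ctrl.get_obs()
    if p is None:p=np.array(o["ee_pos"])
    if Rm is None:Rm=R.from_rotvec(o["orientation"]).as_matrix()
    print("t",o["t"],"pos",p,"w",round(o["width"],1),"F",o["ft_force"],"q",o["qpos"])
    for P,Q in pts:
        Q=Rm if Q is None else Q
        d=Rm.T@(np.array(P)-p)/50;w=R.from_matrix(Rm.T@Q).as_rotvec()/(np.pi/2)
        n=max(np.abs(d).max(),np.linalg.norm(d)/1.25,np.linalg.norm(w)/.118)
        print("->",P,"shift(old axes)",d,"shift(new axes)",Q.T@(np.array(P)-p)/50,"turn",w,"rows>=",round(n,1));p=np.array(P);Rm=Q
E
python3 - <<'E'
from plan import *
D=down(1.63)
plan([([220.6,584.7,352],None),([220.6,584.7,352],D),([582,89,300],D),([582,89,187],D)])
E
```

```text
t 2.6 pos [220.613 584.761 222.685] w 87.8 F [-0.459  0.135  0.212] q [ 1.191  0.423  1.63   0.     1.089 -0.019]
-> [220.6, 584.7, 352] shift(old axes) [-0.    -0.001 -2.586] shift(new axes) [-0.    -0.001 -2.586] turn [0. 0. 0.] rows>= 2.6
-> [220.6, 584.7, 352] shift(old axes) [0. 0. 0.] shift(new axes) [0. 0. 0.] turn [-0.    -0.    -0.267] rows>= 2.3
-> [582, 89, 300] shift(old axes) [ -6.629 -10.324   1.04 ] shift(new axes) [ -6.629 -10.324   1.04 ] turn [0. 0. 0.] rows>= 10.3
-> [582, 89, 187] shift(old axes) [0.   0.   2.26] shift(new axes) [0.   0.   2.26] turn [0. 0. 0.] rows>= 2.3
```

Call:
apply_moves:
  targets:
    - [1,[0,0,-0.87],[0,0,-0.09]]
    - [1,[0,0,-0.87],[0,0,-0.09]]
    - [1,[0,0,-0.86],[0,0,-0.09]]
    - [1,[-0.5,-0.79,0],[0,0,0]]
    - [1,[-0.5,-0.79,0],[0,0,0]]
    - [1,[-0.5,-0.79,0],[0,0,0]]
    - [1,[-0.5,-0.79,0],[0,0,0]]
    - [1,[-0.5,-0.79,0],[0,0,0]]

```text
t: 3.6
ee_pos: [358.6, 394.3, 352.8]
orientation: [-0.1, 3.14, 0.0]
ft_force: [0.1, 0.2, -0.7]
width: 87.9
grasp_force: 0.0
```

Call:
apply_moves:
  targets:
    - [1,[-0.5,-0.79,0],[0,0,0]]
    - [1,[-0.5,-0.79,0],[0,0,0]]
    - [1,[-0.5,-0.79,0],[0,0,0]]
    - [1,[-0.5,-0.79,0],[0,0,0]]
    - [1,[-0.5,-0.79,0],[0,0,0]]
    - [1,[-0.5,-0.79,0.2],[0,0,0]]
    - [1,[-0.5,-0.79,0.4],[0,0,0]]
    - [1,[-0.13,-0.05,0.44],[0,0,0]]

```text
t: 4.6
ee_pos: [558.2, 126.2, 300.4]
orientation: [-0.094, 3.139, -0.0]
ft_force: [-0.9, 0.7, 0.6]
width: 88.0
grasp_force: 0.0
```

Run:
```python
from plan import *
D=down(1.63)
plan([([582,89,230],D),([582,89,187],D)])
I={n:img(n) for n in("top","side")}
P=ctrl.get_obs()["ee_pos"]
a=cv2.resize(I["top"]["pixels"][140:290,220:370],(400,400),interpolation=cv2.INTER_CUBIC);b=cv2.resize(I["side"]["pixels"][90:240,230:380],(400,400),interpolation=cv2.INTER_CUBIC)
k=400/150
for im,o,x,y in(("top",a,220,140),("side",b,230,90)):
    for Q,c in((P,(0,0,255)),([584,89,203],(0,255,0)),([577.5,214,175],(255,0,0))):
        u=(proj(I[im],Q)-[x,y]+.5)*k;cv2.circle(o,tuple(int(v) for v in u),3,c,-1)
cv2.imwrite("pics/a1.png",np.hstack([a,b]))
```

```text
t 4.6 pos [558.193 126.216 300.351] w 88.0 F [-0.929  0.693  0.577] q [ 0.202  0.264  1.673 -0.     1.203 -1.429]
-> [582, 89, 230] shift(old axes) [-0.429 -0.771  1.408] shift(new axes) [-0.431 -0.771  1.407] turn [-0.     0.001  0.001] rows>= 1.4
-> [582, 89, 187] shift(old axes) [0.   0.   0.86] shift(new axes) [0.   0.   0.86] turn [0. 0. 0.] rows>= 0.9
```

View pics/a1.png

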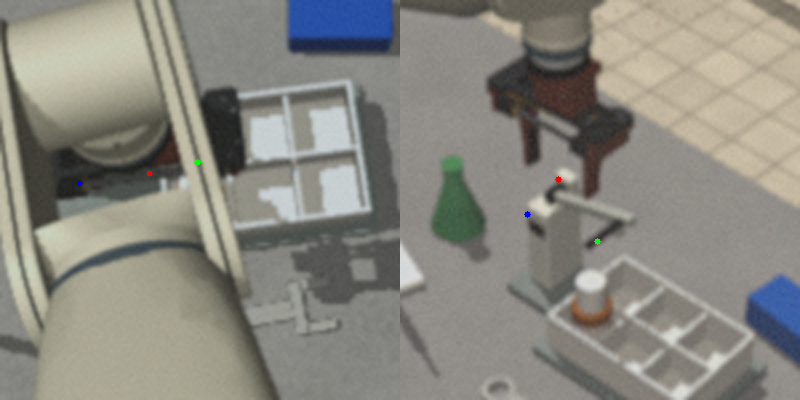

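The side view shows the fingertips straddling the point (562,178), which agrees with the projected TCP. The green dot lies on the black handle rod at (600,238), so I'll go down and pinch.

Call:
apply_moves:
  targets:
    - [1,[-0.43,-0.77,0.2],[0,0,0]]
    - [1,[0,0,0.6],[0,0,0]]
    - [1,[0,0,0.6],[0,0,0]]
    - [1,[0,0,0.5],[0,0,0]]
    - [1,[0,0,0.36],[0,0,0]]
    - [-1,[0,0,0],[0,0,0]]
    - [-1,[0,0,0],[0,0,0]]
    - [-1,[0,0,0],[0,0,0]]

```text
t: 5.7
ee_pos: [581.2, 91.7, 188.8]
orientation: [-0.1, 3.138, 0.0]
ft_force: [0.5, -0.9, 0.3]
width: 61.5
grasp_force: 0.0
```

Call:
apply_moves:
  targets:
    - [-1,[0,0,0],[0,0,0]]
    - [-1,[0,0,0],[0,0,0]]
    - [-1,[0,0,0],[0,0,0]]

```text
t: 6.08
ee_pos: [580.6, 91.5, 187.8]
orientation: [-0.099, 3.14, 0.0]
ft_force: [0.6, -0.2, 0.9]
width: 31.2
grasp_force: 0.0
```

Call:
apply_moves:
  targets:
    - [-1,[0,0,0],[0,0,0]]
    - [-1,[0,0,0],[0,0,0]]
    - [-1,[0,0,0],[0,0,0]]
    - [-1,[0,0,0],[0,0,0]]

```text
t: 6.58
ee_pos: [580.7, 88.3, 187.8]
orientation: [0.1, -3.14, 0.008]
ft_force: [1.1, -15.1, 2.0]
width: 11.3
grasp_force: 30.0
```

Run:
```python
from plan import *
o=ctrl.get_obs();print(o["width"],o["grasp_force"],o["ft_force"])
p=np.array(o["ee_pos"]);h=p+[0,0,19]
D=R.from_rotvec(o["orientation"]).as_matrix()
yaw=.063;u=np.array([-np.sin(yaw),np.cos(yaw)])  # changer +y
z=h[2]
for z in (z,):
    th0=np.arcsin((z-175)/130);print("theta0",th0,"pivot y rel",130*np.cos(th0))
    q=[]
    for th in np.linspace(th0,1.62,14)[1:]:
        s=130*(np.cos(th0)-np.cos(th));q.append(([p[0]+u[0]*s,p[1]+u[1]*s,p[2]+130*(np.sin(th)-np.sin(th0))],D))
    plan(q,p,D)
```

```text
11.30878730247245 29.99929368495941 [  1.056 -15.149   1.966]
theta0 0.24734433474563114 pivot y rel 126.04358342982374
t 6.575 pos [580.693  88.341 187.828] w 11.3 F [  1.056 -15.149   1.966] q [ 0.133  0.411  1.742 -0.006  0.99  -1.498]
-> [np.float64(580.4376016468829), np.float64(92.38928954024136), np.float64(200.93472445206453)] shift(old axes) [ 0.     0.08  -0.263] shift(new axes) [ 0.     0.08  -0.263] turn [0. 0. 0.] rows>= 0.3
-> [np.float64(580.0966707163773), np.float64(97.79373016708458), np.float64(213.5410384889309)] shift(old axes) [ 0.     0.107 -0.253] shift(new axes) [ 0.     0.107 -0.253] turn [0. 0. 0.] rows>= 0.3
-> [np.float64(579.6739911692983), np.float64(104.49405070702952), np.float64(225.50642242121725)] shift(old axes) [-0.     0.133 -0.24 ] shift(new axes) [-0.     0.133 -0.24 ] turn [0. 0. 0.] rows>= 0.2
-> [np.float64(579.1742710897097), np.float64(112.4156185629392), np.float64(236.6975978970472)] shift(old axes) [-0.     0.158 -0.225] shift(new axes) [-0.     0.158 -0.225] turn [0. 0. 0.] rows>= 0.2
-> [np.float64(578.6030766900274), np.float64(121.
[... 1075 characters left out ...]
es) [-0.     0.26  -0.088] shift(new axes) [-0.     0.26  -0.088] turn [0. 0. 0.] rows>= 0.3
-> [np.float64(574.0773940363684), np.float64(193.21136618329774), np.float64(284.2984100323198)] shift(old axes) [-0.     0.268 -0.06 ] shift(new axes) [-0.     0.268 -0.06 ] turn [0. 0. 0.] rows>= 0.3
-> [np.float64(573.2187375243055), np.float64(206.82279806897168), np.float64(285.7934006679069)] shift(old axes) [-0.     0.273 -0.031] shift(new axes) [-0.     0.273 -0.031] turn [0. 0. 0.] rows>= 0.3
-> [np.float64(572.354943359876), np.float64(220.51567207295398), np.float64(285.8426666511681)] shift(old axes) [-0.     0.274 -0.002] shift(new axes) [-0.     0.274 -0.002] turn [0. 0. 0.] rows>= 0.3
```

Call:
apply_moves:
  targets:
    - [-1,[0,0.02,-0.26],[0,0,0]]
    - [-1,[0,0.1,-0.25],[0,0,0]]
    - [-1,[0,0.13,-0.24],[0,0,0]]
    - [-1,[0,0.16,-0.22],[0,0,0]]
    - [-1,[0,0.18,-0.21],[0,0,0]]
    - [-1,[0,0.2,-0.19],[0,0,0]]

```text
t: 7.32
ee_pos: [578.4, 130.5, 258.0]
orientation: [-0.1, 3.138, -0.003]
ft_force: [1.1, -6.7, 3.5]
width: 11.1
grasp_force: 30.0
```

Call:
apply_moves:
  targets:
    - [-1,[0,0.22,-0.16],[0,0,0]]
    - [-1,[0,0.24,-0.14],[0,0,0]]
    - [-1,[0,0.25,-0.11],[0,0,0]]
    - [-1,[0,0.26,-0.09],[0,0,0]]
    - [-1,[0,0.27,-0.06],[0,0,0]]
    - [-1,[0,0.27,-0.03],[0,0,0]]
    - [-1,[0,0.2,0],[0,0,0]]
    - [-1,[0,0,0],[0,0,0]]

```text
t: 8.32
ee_pos: [574.0, 218.2, 288.3]
orientation: [-0.101, 3.135, 0.003]
ft_force: [2.1, 0.3, 7.0]
width: 10.9
grasp_force: 30.0
```

Call:
apply_moves:
  targets:
    - [0.2,[0,0,0],[0,0,0]]
    - [0.2,[0,0,0],[0,0,0]]
    - [0.2,[0,0,0],[0,0,0]]
    - [0.2,[0,0,-0.8],[0,0,0]]
    - [0.2,[0,0,-0.8],[0,0,0]]
    - [0.4,[0,-0.8,0],[0,0,0]]
    - [0.4,[0,-0.8,0],[0,0,0]]
    - [0.4,[0,-0.8,0],[0,0,0]]

```text
t: 9.32
ee_pos: [579.9, 95.4, 365.6]
orientation: [0.1, -3.14, -0.0]
ft_force: [0.3, 0.3, -0.1]
width: 61.6
grasp_force: 0.0
```

Call:
apply_moves:
  targets:
    - [0.4,[0.4,-1,0],[0,0,0]]
    - [0.4,[0.4,-1,0],[0,0,0]]
    - [0.4,[0.4,-1,0],[0,0,0]]
    - [0.4,[0.4,-1,0],[0,0,0]]
    - [0.4,[0.4,-1,0.2],[0,0,0]]
    - [0.4,[0.4,-1,0.2],[0,0,0]]
    - [0.4,[0,-0.3,0.2],[0,0,0]]

```text
t: 10.2
ee_pos: [479.2, -227.6, 335.3]
orientation: [0.094, -3.14, -0.0]
ft_force: [0.5, 1.2, 0.8]
width: 61.3
grasp_force: 0.0
```

```bash
cat > bot.py <<'E'
from fit import *
def bottles(guess,cams=("top","side")):
    I={n:img(n) for n in cams};out=[]
    for p in guess:
        r=dofit(I,"bottle1",BOT,list(p)+[0],60,4,cams=cams)
        out.append(r);print(None if r is None else (r[0][0].round(1),round(float(r[0][1]),2),r[1]))
    return I,out
E
python3 - <<'E'
from bot import *
from plan import plan,down
I,_=bottles([(391,-362),(495,-380),(425,-251)])
for n in I: print(n,[(np.round(r["score"],2),np.round(r["xy"])) for r in ctrl.pinpoint("bottle1",n)],[(np.round(r["score"],2),np.round(r["xy"])) for r in ctrl.pinpoint("lever_handle",n)])
a=cv2.resize(I["top"]["pixels"][130:300,220:390],(400,400),interpolation=cv2.INTER_CUBIC);b=cv2.resize(I["side"]["pixels"][100:270,230:400],(400,400),interpolation=cv2.INTER_CUBIC)
cv2.imwrite("pics/a2.png",np.hstack([a,b]))
plan([([425,-251,220],down(1.63)),([425,-251,84],down(1.63))])
E
```

```text
(array([ 394. , -361.7,    0. ]), 0.1, {'side': 524})
(array([ 495.8, -378.3,    0. ]), 3.58, {'top': 98, 'side': 600})
(array([ 428.4, -249.3,    0. ]), 0.84, {'top': 219, 'side': 531})
top [(np.float64(0.56), array([447., 231.])), (np.float64(0.45), array([411., 254.])), (np.float64(0.24), array([198., 263.]))] [(np.float64(0.82), array([238., 198.]))]
side [(np.float64(0.8), array([389., 311.])), (np.float64(0.76), array([368., 329.])), (np.float64(0.73), array([345., 302.]))] [(np.float64(0.69), array([276., 139.]))]
t 10.8 pos [ 480.651 -224.905  335.893] w 61.5 F [-0.143 -0.651 -0.202] q [-0.46   0.165  1.717  0.     1.259 -2.095]
-> [425, -251, 220] shift(old axes) [ 1.145 -0.449  2.318] shift(new axes) [ 1.142 -0.455  2.318] turn [-0.     0.     0.003] rows>= 2.3
-> [425, -251, 84] shift(old axes) [0.   0.   2.72] shift(new axes) [0.   0.   2.72] turn [0. 0. 0.] rows>= 2.7
```

View pics/a2.png

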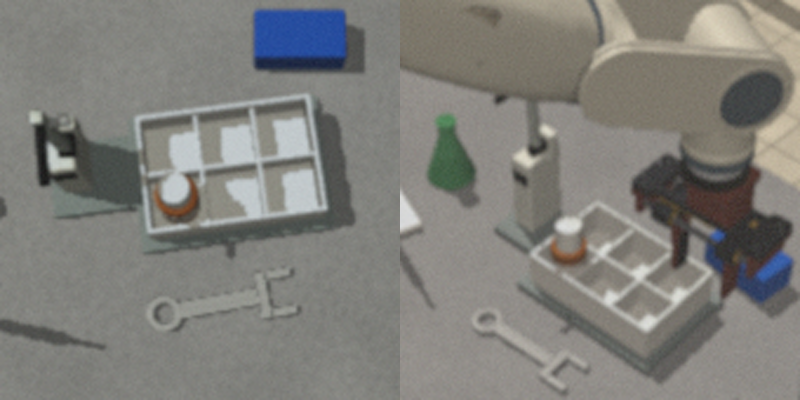

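The top view shows the sampling arm upright at (55,150). The only loaded bottle is in the near-left cell at (177,195) and the other five are free. I'll turn the tool a quarter turn and go to the first bottle.

Call:
apply_moves:
  targets:
    - [0.4,[0,0,0.2],[0,0,0.112]]
    - [0.4,[0,0,0.2],[0,0,0.111]]
    - [0.4,[0,0,0.2],[0,0,0.111]]
    - [0.4,[0,0,0.2],[0,0,0.111]]
    - [0.4,[0,0,0.2],[0,0,0.111]]
    - [0.4,[0,0,0.2],[0,0,0.111]]
    - [0.4,[0,0,0.2],[0,0,0.111]]
    - [0.4,[0,0,0.2],[0,0,0.111]]

```text
t: 11.8
ee_pos: [480.5, -225.3, 255.5]
orientation: [1.949, 2.464, 0.0]
ft_force: [-1.1, 0.2, 0.4]
width: 61.4
grasp_force: 0.0
```

Call:
apply_moves:
  targets:
    - [0.4,[0,0,0],[0,0,0.111]]
    - [0.4,[-0.2,-0.5,0.2],[0,0,0]]
    - [0.4,[-0.2,-0.5,0.2],[0,0,0]]
    - [0.4,[0,0,0],[0,0,0]]

```text
t: 12.3
ee_pos: [430.4, -248.5, 235.2]
orientation: [-2.151, -2.288, 0.001]
ft_force: [-0.8, -0.5, -0.1]
width: 61.7
grasp_force: 0.0
```

Run:
```python
from plan import *
D=down(.063)
plan([([426.5,-250.5,180],D),([426.5,-250.5,84],D)])
```

```text
t 12.3 pos [ 430.4   -248.505  235.189] w 61.7 F [-0.763 -0.514 -0.112] q [-0.548  0.219  1.895 -0.     1.029 -0.609]
-> [426.5, -250.5, 180] shift(old axes) [-0.036 -0.079  1.104] shift(new axes) [-0.035 -0.08   1.104] turn [-0.001 -0.001 -0.001] rows>= 1.1
-> [426.5, -250.5, 84] shift(old axes) [0.   0.   1.92] shift(new axes) [0.   0.   1.92] turn [0. 0. 0.] rows>= 1.9
```

Call:
apply_moves:
  targets:
    - [0.4,[-0.04,-0.08,0.4],[0,0,0]]
    - [0.4,[0,0,0.7],[0,0,0]]
    - [0.4,[0,0,0.7],[0,0,0]]
    - [0.4,[0,0,0.7],[0,0,0]]
    - [0.4,[0,0,0.52],[0,0,0]]
    - [-1,[0,0,0],[0,0,0]]
    - [-1,[0,0,0],[0,0,0]]
    - [-1,[0,0,0],[0,0,0]]

```text
t: 13.3
ee_pos: [428.8, -251.2, 85.9]
orientation: [2.148, 2.289, 0.001]
ft_force: [0.8, 0.4, -1.8]
width: 40.1
grasp_force: 29.7
```

Call:
apply_moves:
  targets:
    - [-1,[0,0,0],[0,0,0]]
    - [-1,[0,0,0],[0,0,0]]

```text
t: 13.55
ee_pos: [428.6, -251.2, 85.6]
orientation: [2.149, 2.289, 0.001]
ft_force: [-1.0, 0.4, 5.6]
width: 40.0
grasp_force: 29.8
```

Run:
```python
from plan import *
D=down(.063);c=np.array([613,25.5,0])
def cell(x,y): return c+[x*np.cos(.063)-y*np.sin(.063),x*np.sin(.063)+y*np.cos(.063),0]
for a in((37.5,-75),(37.5,0),(-37.5,-75),(-37.5,0)): print(a,cell(*a))
t=cell(37.5,-75)
plan([([428.6,-251.2,215],D),([*t[:2],215],D),([*t[:2],99.5],D)])
```

```text
(37.5, -75) [655.147 -46.99    0.   ]
(37.5, 0) [650.426  27.861   0.   ]
(-37.5, -75) [580.296 -51.712   0.   ]
(-37.5, 0) [575.574  23.139   0.   ]
t 13.55 pos [ 428.572 -251.229   85.589] w 40.0 F [-1.017  0.357  5.58 ] q [-0.554  0.454  1.997  0.     0.688 -0.617]
-> [428.6, -251.2, 215] shift(old axes) [-0.002  0.005 -2.588] shift(new axes) [ 0.001  0.001 -2.588] turn [0.001 0.001 0.   ] rows>= 2.6
-> [np.float64(655.1474808934596), np.float64(-46.990274205133616), 215] shift(old axes) [3.791 4.779 0.   ] shift(new axes) [3.791 4.779 0.   ] turn [0. 0. 0.] rows>= 4.9
-> [np.float64(655.1474808934596), np.float64(-46.990274205133616), 99.5] shift(old axes) [0.   0.   2.31] shift(new axes) [0.   0.   2.31] turn [0. 0. 0.] rows>= 2.3
```

Call:
apply_moves:
  targets:
    - [-1,[0,0,-0.4],[0,0,0]]
    - [-1,[0,0,-0.7],[0,0,0]]
    - [-1,[0,0,-0.75],[0,0,0]]
    - [-1,[0,0,-0.74],[0,0,0]]
    - [-1,[0.3,0.35,0],[0,0,0]]
    - [-1,[0.5,0.63,0],[0,0,0]]
    - [-1,[0.5,0.63,0],[0,0,0]]
    - [-1,[0.5,0.63,0],[0,0,0]]

```text
t: 14.55
ee_pos: [534.5, -153.0, 214.1]
orientation: [-2.15, -2.29, 0.0]
ft_force: [-0.3, -1.1, -1.2]
width: 39.9
grasp_force: 29.8
```

Call:
apply_moves:
  targets:
    - [-1,[0.5,0.63,0],[0,0,0]]
    - [-1,[0.5,0.63,0],[0,0,0]]
    - [-1,[0.5,0.63,0],[0,0,0]]
    - [-1,[0.3,0.4,0],[0,0,0]]
    - [-1,[0.19,0.25,0],[0,0,0]]
    - [-1,[0,0,0],[0,0,0]]
    - [-1,[0,0,0],[0,0,0]]

```text
t: 15.42
ee_pos: [653.6, -47.2, 214.0]
orientation: [-2.15, -2.29, 0.001]
ft_force: [0.3, 0.9, -1.6]
width: 39.8
grasp_force: 29.8
```

Run:
```python
from ref import *
from plan import plan,down
D=down(.063)
o=ctrl.get_obs();z=o["ee_pos"][2]-82
plan([([655,-47,99.5],D)])
I={n:img(n) for n in("top","side")}
p=o["ee_pos"]
k=400/140
def crop(n,x,y):
    o=cv2.resize(I[n]["pixels"][y:y+140,x:x+140],(400,400),interpolation=cv2.INTER_CUBIC)
    for P,q,c in((EC,[613,25.5,.063],(0,255,0)),(np.r_[ring(28,z),ring(20,z+115)],[p[0],p[1],0],(255,255,0)),(ring(28,17),[655,-47,0],(0,0,255)),(ring(28,72),[655,-47,0],(0,0,255))):
        for a in place(P,q):
            u=(proj(I[n],a)-[x,y]+.5)*k;cv2.circle(o,tuple(int(v) for v in u),1,c,-1)
    return o
cv2.imwrite("pics/a3.png",np.hstack([crop("top",255,140),crop("side",265,130)]))
```

```text
t 15.425 pos [653.599 -47.187 213.983] w 39.8 F [ 0.307  0.936 -1.59 ] q [-0.09   0.477  1.565 -0.     1.101 -0.153]
-> [655, -47, 99.5] shift(old axes) [0.002 0.03  2.29 ] shift(new axes) [0.002 0.028 2.29 ] turn [-0.001  0.    -0.   ] rows>= 2.3
```

View pics/a3.png

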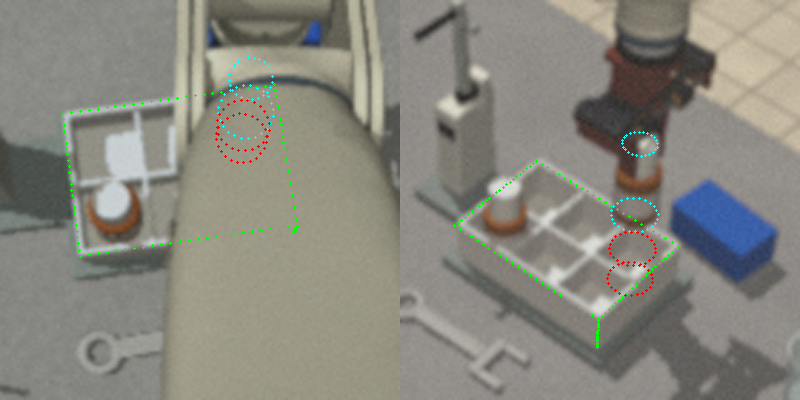

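The crate overlay matches in both views. In the side view the held bottle's base is at (637,213), about 1 px right of the prediction, which is within the 7 mm cell clearance. I'll shift slightly and lower it.

Call:
apply_moves:
  targets:
    - [-1,[0.03,0,0.4],[0,0,0]]
    - [-1,[0,0,0.5],[0,0,0]]
    - [-1,[0,0,0.3],[0,0,0]]
    - [-1,[0,0,0.3],[0,0,0]]
    - [-1,[0,0,0.3],[0,0,0]]
    - [-1,[0,0,0.3],[0,0,0]]
    - [-1,[0,0,0.12],[0,0,0]]
    - [-1,[0,0,0],[0,0,0]]

```text
t: 16.52
ee_pos: [654.2, -45.0, 102.8]
orientation: [-2.15, -2.29, 0.001]
ft_force: [0.3, -0.7, -1.4]
width: 39.8
grasp_force: 29.8
```

Call:
apply_moves:
  targets:
    - [-1,[0,0,0.07],[0,0,0]]
    - [-1,[0,0,0],[0,0,0]]
    - [0.25,[0,0,0],[0,0,0]]
    - [0.25,[0,0,0],[0,0,0]]
    - [0.25,[0,0,-0.3],[0,0,0]]
    - [0.25,[0,0,-0.8],[0,0,0]]
    - [0.25,[0,0,-0.8],[0,0,0]]
    - [0.4,[-0.3,-0.4,-0.5],[0,0,0]]

```text
t: 17.52
ee_pos: [637.1, -60.9, 223.3]
orientation: [2.146, 2.289, 0.005]
ft_force: [0.9, -0.1, -0.5]
width: 60.6
grasp_force: 0.0
```

Call:
apply_moves:
  targets:
    - [0.4,[-0.7,-0.6,0],[0,0,0]]
    - [0.4,[-0.7,-0.6,0],[0,0,0]]
    - [0.4,[-0.7,-0.6,0],[0,0,0]]
    - [0.4,[-0.7,-0.6,0],[0,0,0]]
    - [0.4,[-0.6,-0.5,0],[0,0,0]]
    - [0.4,[0,0,0],[0,0,0]]

```text
t: 18.27
ee_pos: [500.4, -241.9, 221.0]
orientation: [2.153, 2.286, 0.0]
ft_force: [-0.0, 0.8, -0.8]
width: 61.9
grasp_force: 0.0
```

Run:
```python
from bot import *
from plan import plan,down
I,r=bottles([(391,-362),(495,-380)])
for n in I: print(n,[(np.round(r["score"],2),np.round(r["xy"])) for r in ctrl.pinpoint("bottle1",n)])
m=[(k["score"].__round__(2),k["bbox"]) for k in ctrl.masks_of("bottle1","side")];print(m)
rr=dofit(I,"bottle1",BOT,[654,-45,0],75,17);print("placed",rr)
D=down(.063)
plan([([495.5,-379,220],D),([495.5,-379,84],D)])
```

```text
(array([ 394.7, -361.8,    0. ]), 0.06, {'side': 612})
(array([ 498.6, -377.6,    0. ]), 0.07, {'side': 530})
top [(np.float64(0.91), array([342., 189.])), (np.float64(0.42), array([446., 231.]))]
side [(np.float64(0.92), array([369., 332.])), (np.float64(0.89), array([389., 312.])), (np.float64(0.73), array([344., 226.]))]
[(0.82, [380.9, 286.8, 401.3, 321.6]), (0.74, [338.8, 199.9, 353.6, 219.5]), (0.6, [355.3, 304.8, 378.5, 340.7]), (0.34, [263.2, 229.1, 310.5, 265.3])]
placed ((array([655.677, -44.198,   0.   ]), np.float64(1.0104005336761475)), {'top': 354, 'side': 242})
t 18.825 pos [ 501.579 -239.719  219.577] w 61.2 F [0.479 0.66  0.741] q [-0.467  0.326  1.787  0.     1.029 -0.531]
-> [495.5, -379, 220] shift(old axes) [-2.772 -0.299 -0.009] shift(new axes) [-2.772 -0.297 -0.008] turn [-0.    -0.     0.001] rows>= 2.8
-> [495.5, -379, 84] shift(old axes) [0.   0.   2.72] shift(new axes) [0.   0.   2.72] turn [0. 0. 0.] rows>= 2.7
```

Call:
apply_moves:
  targets:
    - [0.4,[-0.7,-0.07,0],[0,0,0]]
    - [0.4,[-0.7,-0.07,0],[0,0,0]]
    - [0.4,[-0.7,-0.07,0],[0,0,0]]
    - [0.4,[-0.67,-0.06,0],[0,0,0]]
    - [0.4,[0,0,0],[0,0,0]]

```text
t: 19.45
ee_pos: [496.5, -381.0, 219.4]
orientation: [2.152, 2.288, -0.0]
ft_force: [0.5, 0.8, 0.3]
width: 61.3
grasp_force: 0.0
```

Run:
```python
from plan import *
D=down(.063)
plan([([497,-378.5,220],D),([497,-378.5,84],D)])
```

```text
t 19.45 pos [ 496.51  -380.995  219.405] w 61.3 F [0.496 0.752 0.262] q [-0.673  0.428  1.631 -0.     1.083 -0.734]
-> [497, -378.5, 220] shift(old axes) [ 0.049  0.013 -0.012] shift(new axes) [ 0.049  0.013 -0.012] turn [ 0.     0.    -0.001] rows>= 0.0
-> [497, -378.5, 84] shift(old axes) [0.   0.   2.72] shift(new axes) [0.   0.   2.72] turn [0. 0. 0.] rows>= 2.7
```

Call:
apply_moves:
  targets:
    - [0.4,[0.03,0,0.6],[0,0,0]]
    - [0.4,[0,0,0.7],[0,0,0]]
    - [0.4,[0,0,0.7],[0,0,0]]
    - [0.4,[0,0,0.7],[0,0,0]]
    - [-1,[0,0,0],[0,0,0]]
    - [-1,[0,0,0],[0,0,0]]
    - [-1,[0,0,0],[0,0,0]]
    - [-1,[0,0,0],[0,0,0]]

```text
t: 20.45
ee_pos: [497.2, -378.2, 86.0]
orientation: [2.149, 2.289, 0.0]
ft_force: [0.7, 0.8, 2.8]
width: 40.3
grasp_force: 29.8
```

Run:
```python
from plan import *
D=down(.063)
p=ctrl.get_obs()["ee_pos"];print(ctrl.get_obs()["grasp_force"])
plan([([p[0],p[1],215],D),([649.5,29.5,215],D),([649.5,29.5,p[2]+14],D)])
```

```text
29.75901871919632
t 20.45 pos [ 497.236 -378.156   86.049] w 40.3 F [0.744 0.814 2.806] q [-0.669  0.596  1.71   0.     0.834 -0.733]
-> [np.float64(497.2362753606358), np.float64(-378.15586514264885), 215] shift(old axes) [-0.004  0.004 -2.579] shift(new axes) [ 0.     0.    -2.579] turn [0.001 0.001 0.   ] rows>= 2.6
-> [649.5, 29.5, 215] shift(old axes) [7.945 3.553 0.   ] shift(new axes) [7.945 3.553 0.   ] turn [0. 0. 0.] rows>= 7.9
-> [649.5, 29.5, np.float64(100.04935732394003)] shift(old axes) [0.    0.    2.299] shift(new axes) [0.    0.    2.299] turn [0. 0. 0.] rows>= 2.3
```

Call:
apply_moves:
  targets:
    - [-1,[0,0,-0.4],[0,0,0]]
    - [-1,[0,0,-0.9],[0,0,0]]
    - [-1,[0,0,-0.9],[0,0,0]]
    - [-1,[0,0,-0.9],[0,0,0]]
    - [-1,[0.5,0.2,0],[0,0,0]]
    - [-1,[0.7,0.32,0],[0,0,0]]
    - [-1,[0.7,0.32,0],[0,0,0]]
    - [-1,[0.7,0.32,0],[0,0,0]]

```text
t: 21.45
ee_pos: [546.5, -243.3, 241.3]
orientation: [2.15, 2.289, 0.001]
ft_force: [1.3, -0.1, -2.5]
width: 39.9
grasp_force: 29.7
```

Call:
apply_moves:
  targets:
    - [-1,[0.7,0.32,0],[0,0,0]]
    - [-1,[0.7,0.32,0],[0,0,0]]
    - [-1,[0.7,0.32,0],[0,0,0]]
    - [-1,[0.7,0.32,0],[0,0,0]]
    - [-1,[0.7,0.32,0],[0,0,0]]
    - [-1,[0.7,0.32,0],[0,0,0]]
    - [-1,[0.6,0.27,0],[0,0,0]]
    - [-1,[0.54,0.2,0],[0,0,0]]

```text
t: 22.45
ee_pos: [648.9, 31.0, 241.2]
orientation: [2.149, 2.29, 0.001]
ft_force: [0.2, -0.3, -2.4]
width: 39.7
grasp_force: 29.7
```

Call:
apply_moves:
  targets:
    - [-1,[0,0,0],[0,0,0]]
    - [-1,[0,0,0],[0,0,0]]

```text
t: 22.7
ee_pos: [648.3, 29.3, 240.5]
orientation: [2.149, 2.29, -0.0]
ft_force: [0.9, -0.1, -1.9]
width: 39.5
grasp_force: 29.9
```

Run:
```python
from plan import *
D=down(.063)
plan([([649.5,29.5,235],D),([649.5,29.5,100],D)])
```

```text
t 22.7 pos [648.346  29.296 240.474] w 39.5 F [ 0.928 -0.088 -1.886] q [ 0.027  0.44   1.559 -0.     1.142 -0.036]
-> [649.5, 29.5, 235] shift(old axes) [0.003 0.023 0.109] shift(new axes) [0.003 0.023 0.109] turn [0. 0. 0.] rows>= 0.1
-> [649.5, 29.5, 100] shift(old axes) [0.  0.  2.7] shift(new axes) [0.  0.  2.7] turn [0. 0. 0.] rows>= 2.7
```

Width 40 mm confirms the bottle is held. I'll lower it, release it, and move to the third bottle.

Call:
apply_moves:
  targets:
    - [-1,[0,0.02,0.6],[0,0,0]]
    - [-1,[0,0,0.6],[0,0,0]]
    - [-1,[0,0,0.3],[0,0,0]]
    - [-1,[0,0,0.3],[0,0,0]]
    - [-1,[0,0,0.3],[0,0,0]]
    - [-1,[0,0,0.3],[0,0,0]]
    - [-1,[0,0,0.3],[0,0,0]]
    - [-1,[0,0,0.1],[0,0,0]]

```text
t: 23.7
ee_pos: [648.7, 29.9, 98.7]
orientation: [-2.149, -2.289, 0.003]
ft_force: [-10.1, 2.5, 27.8]
width: 39.6
grasp_force: 30.1
```

Call:
apply_moves:
  targets:
    - [-1,[0,0,0],[0,0,0]]
    - [-1,[0,0,0],[0,0,0]]

```text
t: 23.95
ee_pos: [649.9, 29.8, 99.9]
orientation: [2.15, 2.29, 0.001]
ft_force: [0.3, -0.3, -2.5]
width: 39.8
grasp_force: 29.9
```

Call:
apply_moves:
  targets:
    - [-1,[0,0,0.02],[0,0,0]]
    - [0.25,[0,0,0],[0,0,0]]
    - [0.25,[0,0,0],[0,0,0]]
    - [0.25,[0,0,0],[0,0,0]]
    - [0.25,[0,0,-0.4],[0,0,0]]
    - [0.25,[0,0,-0.8],[0,0,0]]
    - [0.4,[0,0,-0.9],[0,0,0]]
    - [0.4,[-0.3,-0.3,-0.4],[0,0,0]]

```text
t: 24.95
ee_pos: [637.7, 14.4, 228.3]
orientation: [2.146, 2.289, 0.007]
ft_force: [-0.2, -0.6, -0.3]
width: 61.5
grasp_force: 0.0
```

Call:
apply_moves:
  targets:
    - [0.4,[-0.7,-0.5,0],[0,0,0]]
    - [0.4,[-0.7,-0.5,0],[0,0,0]]
    - [0.4,[-0.7,-0.5,0],[0,0,0]]
    - [0.4,[-0.7,-0.5,0],[0,0,0]]
    - [0.4,[-0.7,-0.5,0],[0,0,0]]
    - [0.4,[-0.7,-0.5,0],[0,0,0]]
    - [0.4,[-0.7,-0.5,0],[0,0,0]]
    - [0.4,[0,0,0],[0,0,0]]

```text
t: 25.95
ee_pos: [475.5, -243.7, 225.2]
orientation: [2.153, 2.286, 0.0]
ft_force: [-0.3, -0.2, -0.0]
width: 61.5
grasp_force: 0.0
```

Run:
```python
from bot import *
from plan import plan,down
I,r=bottles([(393,-362)])
for n in I: print(n,[(np.round(r["score"],2),np.round(r["xy"])) for r in ctrl.pinpoint("bottle1",n)])
for g in((654,-45,0),(649,30,0)): print("placed",dofit(I,"bottle1",BOT,list(g),75,17))
D=down(.063)
plan([([394,-362,220],D),([394,-362,84],D)])
```

```text
(array([ 392.7, -363.3,    0. ]), 0.06, {'side': 554})
top [(np.float64(0.93), array([342., 188.])), (np.float64(0.53), array([314., 192.]))]
side [(np.float64(0.75), array([346., 225.])), (np.float64(0.65), array([326., 211.])), (np.float64(0.64), array([368., 331.]))]
placed ((array([654.293, -44.052,   0.   ]), np.float64(1.688741683959961)), {'top': 360, 'side': 177})
placed ((array([653.973,  31.023,   0.   ]), np.float64(0.5758126974105835)), {'top': 303, 'side': 339})
t 26.45 pos [ 476.696 -241.183  223.596] w 61.5 F [ 0.241  0.338 -0.261] q [-0.491  0.289  1.83  -0.     1.023 -0.555]
-> [394, -362, 220] shift(old axes) [-2.305 -1.806  0.072] shift(new axes) [-2.307 -1.803  0.072] turn [-0.    -0.     0.001] rows>= 2.3
-> [394, -362, 84] shift(old axes) [0.   0.   2.72] shift(new axes) [0.   0.   2.72] turn [0. 0. 0.] rows>= 2.7
```

Call:
apply_moves:
  targets:
    - [0.4,[-0.58,-0.45,0],[0,0,0]]
    - [0.4,[-0.58,-0.45,0],[0,0,0]]
    - [0.4,[-0.58,-0.45,0],[0,0,0]]
    - [0.4,[-0.57,-0.45,0.1],[0,0,0]]
    - [0.4,[0,0,0.7],[0,0,0]]
    - [0.4,[0,0,0.6],[0,0,0]]
    - [0.4,[0,0,0],[0,0,0]]

```text
t: 27.32
ee_pos: [392.8, -361.5, 151.8]
orientation: [-2.147, -2.287, -0.0]
ft_force: [-0.2, 0.5, 1.1]
width: 61.2
grasp_force: 0.0
```

Run:
```python
from plan import *
D=down(.063)
plan([([394.5,-362.3,84],D)])
```

```text
t 27.325 pos [ 392.782 -361.465  151.782] w 61.2 F [-0.192  0.487  1.053] q [-0.766  0.39   1.881  0.     0.875 -0.83 ]
-> [394.5, -362.3, 84] shift(old axes) [-0.024  0.038  1.355] shift(new axes) [-0.019  0.033  1.356] turn [-0.002 -0.002  0.   ] rows>= 1.4
```

Call:
apply_moves:
  targets:
    - [0.4,[-0.02,0.03,0.7],[0,0,0]]
    - [0.4,[0,0,0.65],[0,0,0]]
    - [-1,[0,0,0],[0,0,0]]
    - [-1,[0,0,0],[0,0,0]]
    - [-1,[0,0,0],[0,0,0]]
    - [-1,[0,0,0],[0,0,0]]
    - [-1,[0,0,0],[0,0,0]]

```text
t: 28.2
ee_pos: [396.3, -364.4, 87.5]
orientation: [2.148, 2.289, -0.0]
ft_force: [0.2, 0.2, 8.1]
width: 40.3
grasp_force: 29.5
```

Run:
```python
from plan import *
D=down(.063)
p=ctrl.get_obs()["ee_pos"];print(ctrl.get_obs()["grasp_force"])
plan([([p[0],p[1],241],D),([579.5,-50,241],D),([579.5,-50,p[2]+14],D)])
```

```text
29.47437196969986
t 28.2 pos [ 396.253 -364.357   87.52 ] w 40.3 F [0.23  0.25  8.137] q [-0.766  0.496  1.906 -0.     0.737 -0.829]
-> [np.float64(396.252915614983), np.float64(-364.3574200308708), 241] shift(old axes) [-0.006  0.005 -3.07 ] shift(new axes) [ 0.    0.   -3.07] turn [0.001 0.001 0.   ] rows>= 3.1
-> [579.5, -50, 241] shift(old axes) [6.044 4.053 0.   ] shift(new axes) [6.044 4.053 0.   ] turn [0. 0. 0.] rows>= 6.0
-> [579.5, -50, np.float64(101.52025409667208)] shift(old axes) [0.   0.   2.79] shift(new axes) [0.   0.   2.79] turn [0. 0. 0.] rows>= 2.8
```

Call:
apply_moves:
  targets:
    - [-1,[0,0,-0.4],[0,0,0]]
    - [-1,[0,0,-0.9],[0,0,0]]
    - [-1,[0,0,-0.9],[0,0,0]]
    - [-1,[0,0,-0.87],[0,0,0]]
    - [-1,[0.4,0.27,0],[0,0,0]]
    - [-1,[0.6,0.4,0],[0,0,0]]
    - [-1,[0.6,0.4,0],[0,0,0]]
    - [-1,[0.6,0.4,0],[0,0,0]]

```text
t: 29.2
ee_pos: [462.1, -248.1, 239.9]
orientation: [2.15, 2.29, 0.0]
ft_force: [0.9, -0.3, -1.4]
width: 40.7
grasp_force: 29.5
```

Call:
apply_moves:
  targets:
    - [-1,[0.6,0.4,0],[0,0,0]]
    - [-1,[0.6,0.4,0],[0,0,0]]
    - [-1,[0.6,0.4,0],[0,0,0]]
    - [-1,[0.6,0.4,0],[0,0,0]]
    - [-1,[0.6,0.4,0],[0,0,0]]
    - [-1,[0.5,0.34,0],[0,0,0]]
    - [-1,[0.34,0.24,0],[0,0,0]]
    - [-1,[0,0,0],[0,0,0]]

```text
t: 30.2
ee_pos: [578.7, -48.6, 239.6]
orientation: [-2.148, -2.293, 0.0]
ft_force: [-0.2, 0.6, -1.9]
width: 40.2
grasp_force: 29.6
```

Run:
```python
from plan import *
D=down(.063)
plan([([579.5,-50,101.5],D)])
```

```text
t 30.2 pos [578.735 -48.595 239.598] w 40.2 F [-0.208  0.607 -1.916] q [-0.104  0.339  1.715 -0.     1.087 -0.169]
-> [579.5, -50, 101.5] shift(old axes) [-0.029  0.014  2.762] shift(new axes) [-0.029  0.014  2.762] turn [-0.     0.     0.001] rows>= 2.8
```

Call:
apply_moves:
  targets:
    - [-1,[-0.02,0.01,0.6],[0,0,0]]
    - [-1,[0,0,0.6],[0,0,0]]
    - [-1,[0,0,0.3],[0,0,0]]
    - [-1,[0,0,0.3],[0,0,0]]
    - [-1,[0,0,0.3],[0,0,0]]
    - [-1,[0,0,0.3],[0,0,0]]
    - [-1,[0,0,0.3],[0,0,0]]
    - [-1,[0,0,0.03],[0,0,0]]

```text
t: 31.2
ee_pos: [578.2, -50.2, 101.8]
orientation: [-2.149, -2.289, 0.002]
ft_force: [0.0, 0.9, -1.9]
width: 40.0
grasp_force: 29.6
```

Call:
apply_moves:
  targets:
    - [-1,[0,0,0],[0,0,0]]
    - [-1,[0,0,0],[0,0,0]]

```text
t: 31.45
ee_pos: [579.5, -50.4, 103.8]
orientation: [2.149, 2.29, 0.001]
ft_force: [0.8, 0.4, -1.8]
width: 40.1
grasp_force: 29.6
```

Call:
apply_moves:
  targets:
    - [-1,[0,0,0.06],[0,0,0]]
    - [-1,[0,0,0],[0,0,0]]
    - [0.25,[0,0,0],[0,0,0]]
    - [0.25,[0,0,0],[0,0,0]]
    - [0.25,[0,0,0],[0,0,0]]
    - [0.25,[0,0,-0.4],[0,0,0]]
    - [0.25,[0,0,-0.8],[0,0,0]]
    - [0.4,[0,0,-0.9],[0,0,0]]

```text
t: 32.45
ee_pos: [578.5, -50.3, 205.7]
orientation: [-2.149, -2.29, 0.001]
ft_force: [-0.3, 0.4, 0.2]
width: 60.5
grasp_force: 0.0
```

Call:
apply_moves:
  targets:
    - [1,[-0.2,-0.5,-0.9],[0,0,0]]
    - [1,[-0.4,-0.7,-0.5],[0,0,0]]
    - [1,[-0.6,-0.7,-0.3],[0,0,0]]
    - [1,[-0.7,-0.6,0],[0,0,0]]
    - [1,[-0.7,-0.6,0],[0,0,0]]
    - [1,[0,0,0],[0,0,0]]

```text
t: 33.2
ee_pos: [431.1, -191.6, 290.4]
orientation: [2.154, 2.286, -0.0]
ft_force: [0.4, 0.8, -0.4]
width: 87.9
grasp_force: 0.0
```

Run:
```python
from ref import *
I={n:img(n) for n in("top","side")}
for n in I: print(n,[(np.round(r["score"],2),np.round(r["xy"])) for l in("bottle1","lever_handle") for r in ctrl.pinpoint(l,n)])
k=4
a=I["top"]["pixels"][150:300,240:340];b=I["side"]["pixels"][130:280,240:340]
cv2.imwrite("pics/a4.png",np.hstack([cv2.resize(q,None,fx=4,fy=4,interpolation=cv2.INTER_CUBIC) for q in(I["top"]["pixels"][150:300,240:350][:,:100],I["side"]["pixels"][130:280,270:370])]))
D={n:dts(I[n]) for n in I}
print("span",chamfer(I,D,ES,[434,46,1.68]),ctrl.get_obs()["ee_pos"])
```

```text
top [(np.float64(0.78), array([316., 194.])), (np.float64(0.67), array([342., 212.])), (np.float64(0.53), array([342., 188.])), (np.float64(0.26), array([287., 266.]))]
side [(np.float64(0.67), array([345., 226.])), (np.float64(0.44), array([335., 240.])), (np.float64(0.42), array([276., 169.]))]
span (array([434.92654354,  45.99639686,   1.67696786]), np.float64(1.4185010607828175)) [ 433.15005921 -189.12836898  290.08643472]
```

View pics/a4.png

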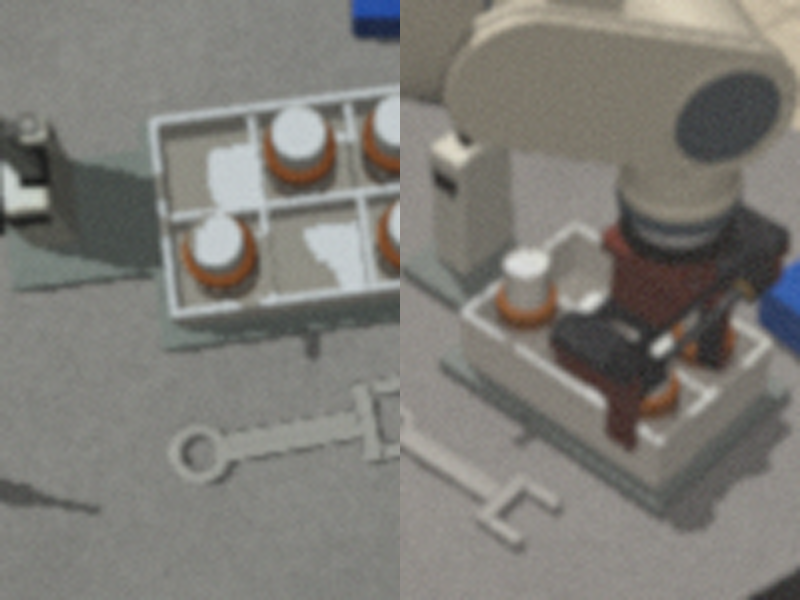

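All four bottles stand upright in their cells (crate caps at (300,130), (385,130), (218,240) and (400,235)). Next I'll turn the tool back and fetch the handle.

Call:
apply_moves:
  targets:
    - [0.2,[0,0,-0.25],[0,0,-0.112]]
    - [0.2,[0,0,-0.25],[0,0,-0.111]]
    - [0.2,[0,0,-0.25],[0,0,-0.111]]
    - [0.2,[0,0,-0.25],[0,0,-0.111]]
    - [0.2,[0,0,-0.25],[0,0,-0.111]]
    - [0.2,[0,0,-0.25],[0,0,-0.111]]
    - [0.2,[0,0,-0.25],[0,0,-0.111]]
    - [0.2,[0,0,-0.25],[0,0,-0.111]]

```text
t: 34.5
ee_pos: [433.0, -189.1, 390.4]
orientation: [-0.163, -3.137, -0.0]
ft_force: [-0.4, -0.4, -0.2]
width: 52.7
grasp_force: 0.0
```

Call:
apply_moves:
  targets:
    - [0.2,[0,0,0],[0,0,-0.111]]
    - [0.2,[-0.3,0.9,0],[0,0,0]]
    - [0.2,[-0.3,0.9,0],[0,0,0]]
    - [0.2,[-0.3,0.9,0],[0,0,0]]
    - [0.2,[-0.3,0.9,0],[0,0,0]]
    - [0.2,[-0.3,0.9,0],[0,0,0]]
    - [0.2,[-0.3,0.9,0],[0,0,0]]
    - [0.2,[0,0,0],[0,0,0]]

```text
t: 35.5
ee_pos: [505.6, 88.5, 389.7]
orientation: [0.108, -3.139, -0.001]
ft_force: [0.2, -1.8, -0.5]
width: 52.6
grasp_force: 0.0
```

Run:
```python
from plan import *
D=down(1.63)
plan([([574,218,395],D),([574,218,288],D)])
```

```text
t 35.5 pos [505.631  88.513 389.733] w 52.6 F [ 0.177 -1.834 -0.455] q [ 0.15   0.096  1.677  0.     1.369 -1.49 ]
-> [574, 218, 395] shift(old axes) [-1.542  2.49  -0.105] shift(new axes) [-1.518  2.504 -0.105] turn [ 0.    -0.     0.006] rows>= 2.5
-> [574, 218, 288] shift(old axes) [0.   0.   2.14] shift(new axes) [0.   0.   2.14] turn [0. 0. 0.] rows>= 2.1
```

Call:
apply_moves:
  targets:
    - [0.2,[-0.51,0.83,0],[0,0,0]]
    - [0.2,[-0.51,0.83,0],[0,0,0]]
    - [0.2,[-0.51,0.83,0],[0,0,0]]
    - [0.2,[0,0,0.5],[0,0,0]]
    - [0.2,[0,0,0.5],[0,0,0]]
    - [0.2,[0,0,0.5],[0,0,0]]
    - [0.2,[0,0,0.5],[0,0,0]]
    - [0.2,[0,0,0],[0,0,0]]

```text
t: 36.5
ee_pos: [572.5, 213.4, 288.2]
orientation: [0.099, -3.136, 0.002]
ft_force: [-0.5, 0.5, 0.7]
width: 52.3
grasp_force: 0.0
```

Call:
apply_moves:
  targets:
    - [-1,[0,0,0],[0,0,0]]
    - [-1,[0,0,0],[0,0,0]]
    - [-1,[0,0,0],[0,0,0]]
    - [-1,[0,0,0],[0,0,0]]
    - [-1,[0,0,0],[0,0,0]]
    - [-1,[0,0,0],[0,0,0]]
    - [-1,[0,0,0],[0,0,0]]

```text
t: 37.38
ee_pos: [573.9, 214.6, 290.6]
orientation: [-0.099, 3.139, 0.001]
ft_force: [-0.3, 1.2, 3.9]
width: 11.6
grasp_force: 30.0
```

Run:
```python
from plan import *
o=ctrl.get_obs();p=np.array(o["ee_pos"]);D=R.from_rotvec(o["orientation"]).as_matrix()
print(o["width"],o["grasp_force"],o["ft_force"],p)
u=np.array([-np.sin(.063),np.cos(.063)])
th0=1.60;q=[];pr=p
for th in np.linspace(th0,-0.02,15)[1:]:
    s=130*(np.cos(th0)-np.cos(th));n=np.array([p[0]+u[0]*s,p[1]+u[1]*s,p[2]+130*(np.sin(th)-np.sin(th0))])
    print(round(th,2),(D.T@(n-pr)/50).round(2),n.round());pr=n
```

```text
11.578566391058466 29.99855786561966 [-0.295  1.153  3.935] [573.892 214.6   290.609]
1.48 [ 0.   -0.3   0.01] [575. 200. 290.]
1.37 [ 0.   -0.3   0.04] [576. 185. 288.]
1.25 [ 0.   -0.29  0.08] [577. 170. 284.]
1.14 [ 0.   -0.28  0.11] [578. 156. 279.]
1.02 [ 0.   -0.27  0.14] [578. 143. 272.]
0.91 [ 0.   -0.25  0.17] [579. 131. 263.]
0.79 [ 0.   -0.23  0.2 ] [580. 119. 253.]
0.67 [ 0.   -0.2   0.22] [581. 109. 242.]
0.56 [ 0.   -0.17  0.25] [581. 101. 230.]
0.44 [ 0.   -0.14  0.26] [582.  94. 216.]
0.33 [ 0.   -0.11  0.28] [582.  88. 202.]
0.21 [ 0.   -0.08  0.29] [582.  84. 188.]
0.1 [ 0.   -0.05  0.3 ] [582.  82. 173.]
-0.02 [ 0.   -0.01  0.3 ] [582.  81. 158.]
```

Call:
apply_moves:
  targets:
    - [-1,[0,-0.3,0.01],[0,0,0]]
    - [-1,[0,-0.3,0.04],[0,0,0]]
    - [-1,[0,-0.29,0.08],[0,0,0]]
    - [-1,[0,-0.28,0.11],[0,0,0]]
    - [-1,[0,-0.27,0.14],[0,0,0]]
    - [-1,[0,-0.25,0.17],[0,0,0]]
    - [-1,[0,-0.23,0.2],[0,0,0]]

```text
t: 38.25
ee_pos: [579.0, 117.9, 251.4]
orientation: [0.099, -3.138, -0.001]
ft_force: [-3.4, 8.3, -4.2]
width: 11.4
grasp_force: 30.0
```

Call:
apply_moves:
  targets:
    - [-1,[0,-0.2,0.22],[0,0,0]]
    - [-1,[0,-0.15,0.25],[0,0,0]]
    - [-1,[0,-0.13,0.26],[0,0,0]]
    - [-1,[0,-0.1,0.28],[0,0,0]]
    - [-1,[0,-0.07,0.29],[0,0,0]]
    - [-1,[0,-0.04,0.3],[0,0,0]]
    - [-1,[0,0,0.3],[0,0,0]]
    - [-1,[0,0,0],[0,0,0]]

```text
t: 39.25
ee_pos: [583.8, 84.1, 157.8]
orientation: [-0.099, 3.136, 0.001]
ft_force: [2.2, 5.7, -1.9]
width: 11.3
grasp_force: 30.0
```

Call:
apply_moves:
  targets:
    - [-1,[0,0,0.1],[0,0,0]]
    - [-1,[0,0,0],[0,0,0]]

```text
t: 39.5
ee_pos: [584.5, 84.1, 154.6]
orientation: [-0.1, 3.134, 0.001]
ft_force: [-0.8, 3.4, 12.6]
width: 10.9
grasp_force: 30.0
```

Call:
apply_moves:
  targets:
    - [-1,[0,0,0.06],[0,0,0]]
    - [-1,[0,0,0],[0,0,0]]
    - [-1,[0,0,0],[0,0,0]]

```text
t: 39.88
ee_pos: [584.9, 84.1, 152.1]
orientation: [-0.1, 3.133, 0.001]
ft_force: [-2.2, 3.8, 16.4]
width: 11.1
grasp_force: 30.0
```

Call:
apply_moves:
  targets:
    - [0,[0,0,0],[0,0,0]]
    - [0,[0,0,0],[0,0,0]]
    - [0,[0,0,0],[0,0,0]]
    - [0,[0,0,0],[0,0,0]]
    - [0,[0,0,-0.5],[0,0,0]]
    - [0,[0,0,-0.8],[0,0,0]]
    - [1,[0.5,0,-0.8],[0,0,0]]
    - [1,[1,0,0],[0,0,0]]

```text
t: 40.88
ee_pos: [509.5, 79.6, 257.7]
orientation: [-0.099, 3.133, 0.001]
ft_force: [0.5, 0.5, -0.5]
width: 60.3
grasp_force: 0.0
```

Call:
apply_moves:
  targets:
    - [1,[0,0,0],[0,0,0.11]]
    - [1,[0,0,0],[0,0,0.11]]
    - [1,[0,0,0],[0,0,0.11]]
    - [1,[0,0,0],[0,0,0.11]]
    - [1,[0,0,0],[0,0,0.11]]
    - [1,[0,0,0],[0,0,0.11]]
    - [1,[0,0,0],[0,0,0.11]]
    - [1,[0,0,0],[0,0,0.11]]

```text
t: 41.88
ee_pos: [507.1, 79.3, 254.5]
orientation: [-1.932, -2.477, 0.0]
ft_force: [-0.0, 0.3, -0.6]
width: 87.7
grasp_force: 0.0
```

Call:
apply_moves:
  targets:
    - [1,[0,0,0],[0,0,0.09]]
    - [1,[0,-0.7,0],[0,0,0]]
    - [1,[0,0,0],[0,0,0]]

```text
t: 42.25
ee_pos: [470.5, 75.3, 254.3]
orientation: [-2.094, -2.34, 0.002]
ft_force: [0.5, 0.1, -1.1]
width: 87.5
grasp_force: 0.0
```

Run:
```python
from ref import *
from plan import plan,down
I={n:img(n) for n in("top","side")}
for n in I: print(n,[(l,np.round(r["score"],2),np.round(r["xy"],1)) for l in("bottle1","lever_handle","spanner","spanner_eye") for r in ctrl.pinpoint(l,n) if r["score"]>.3])
for th in(0,.08): print("handle expected",th,[proj(I[n],place(np.array([[-25,190-130*np.cos(th),175+130*np.sin(th)]]),[613,25.5,.063])[0]) for n in I])
print("span masks",[(n,dofit(I,"spanner",[SPAN[0]],[437,46,1.68],8,0)) for n in ()])
plan([([437,46,200],down(.106)),([437,46,4],down(.106))])
cv2.imwrite("pics/a5.png",np.hstack([cv2.resize(q,None,fx=3,fy=3,interpolation=cv2.INTER_CUBIC) for q in(I["top"]["pixels"][140:290,225:355],I["side"]["pixels"][130:280,240:370])]))
```

```text
top [('bottle1', np.float64(0.85), array([339. , 187.9])), ('bottle1', np.float64(0.73), array([317.2, 205. ])), ('bottle1', np.float64(0.48), array([313.9, 193.1])), ('lever_handle', np.float64(0.78), array([294.9, 202.2])), ('lever_handle', np.float64(0.61), array([311.5, 258.5])), ('lever_handle', np.float64(0.57), array([168.1, 261. ])), ('spanner', np.float64(0.58), array([309.9, 258. ])), ('spanner_eye', np.float64(0.74), array([290.1, 264.6]))]
side [('bottle1', np.float64(0.74), array([344.4, 225.3])), ('bottle1', np.float64(0.73), array([326.5, 213.5])), ('bottle1', np.float64(0.68), array([305.6, 186.3])), ('bottle1', np.float64(0.51), array([335. , 238.7])), ('lever_handle', np.float64(0.76), array([303.9, 186.6])), ('spanner', np.float64(0.65), array([282.4, 243.9])), ('spanner_eye', np.float64(0.87), array([265.1, 235.2]))]
handle expected 0 [array([296.114, 202.353]), array([304.912, 186.814])]
handle expected 0.08 [array([295.695, 201.585]), array([304.802, 184.529])]
span masks []
t 42.75 pos [472.593  75.545 254.587] w 87.8 F [0.132 0.214 0.733] q [ 0.134  0.165  1.914 -0.     1.063  0.023]
-> [437, 46, 200] shift(old axes) [-0.509 -0.773  1.092] shift(new axes) [-0.512 -0.77   1.092] turn [-0.     0.     0.003] rows>= 1.1
-> [437, 46, 4] shift(old axes) [0.   0.   3.92] shift(new axes) [0.   0.   3.92] turn [0. 0. 0.] rows>= 3.9
```

View pics/a5.png

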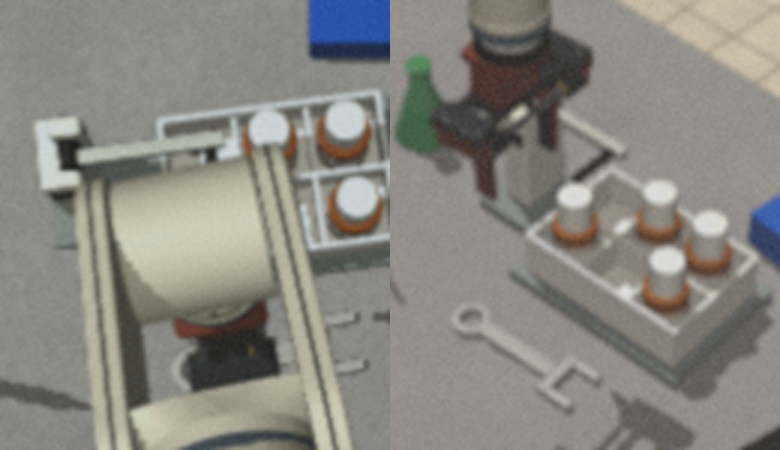

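The arm is level and the network's handle point matches angle 0. Bottle caps show at (575,195), (660,195), (710,225) and (667,262) in the side crop, all upright. Now the spanner.

Call:
apply_moves:
  targets:
    - [1,[-0.26,-0.39,0],[0,0,0]]
    - [1,[-0.25,-0.38,0.4],[0,0,0]]
    - [1,[0,0,0.9],[0,0,0]]
    - [1,[0,0,0.9],[0,0,0]]
    - [1,[0,0,0.9],[0,0,0]]
    - [1,[0,0,0.9],[0,0,0]]
    - [1,[0,0,0.6],[0,0,0]]
    - [1,[0,0,0],[0,0,0]]

```text
t: 43.75
ee_pos: [435.5, 45.8, 23.0]
orientation: [-2.093, -2.338, 0.005]
ft_force: [0.7, 0.2, 0.2]
width: 88.1
grasp_force: 0.0
```

Run:
```python
from plan import *
plan([([437,46,4],down(.106))])
```

```text
t 43.75 pos [435.464  45.811  23.011] w 88.1 F [0.678 0.236 0.19 ] q [ 0.078  0.529  2.133  0.     0.484 -0.033]
-> [437, 46, 4] shift(old axes) [0.    0.033 0.38 ] shift(new axes) [0.001 0.031 0.38 ] turn [-0.003 -0.     0.003] rows>= 0.4
```

Call:
apply_moves:
  targets:
    - [1,[0,0.03,0.2],[0,0,0]]
    - [1,[0,0,0.19],[0,0,0]]
    - [-1,[0,0,0],[0,0,0]]
    - [-1,[0,0,0],[0,0,0]]
    - [-1,[0,0,0],[0,0,0]]
    - [-1,[0,0,0],[0,0,0]]
    - [-1,[0,0,0],[0,0,0]]
    - [-1,[0,0,0],[0,0,0]]

```text
t: 44.75
ee_pos: [438.5, 46.1, 5.2]
orientation: [2.095, 2.341, 0.0]
ft_force: [0.3, -0.7, 0.0]
width: 31.3
grasp_force: 0.0
```

Call:
apply_moves:
  targets:
    - [-1,[0,0,0],[0,0,0]]
    - [-1,[0,0,0],[0,0,0]]
    - [-1,[0,0,0],[0,0,0]]

```text
t: 45.12
ee_pos: [438.5, 46.1, 5.2]
orientation: [2.095, 2.341, 0.0]
ft_force: [0.7, -0.4, -0.4]
width: 21.4
grasp_force: 30.0
```

Call:
apply_moves:
  targets:
    - [-0.3,[0,0,0],[0,0,0]]
    - [-0.3,[0,0,0],[0,0,0]]
    - [-0.3,[0,0,0.06],[0,0,0]]
    - [-0.3,[0,0,0],[0,0,0]]
    - [-1,[0,0,0],[0,0,0]]
    - [-1,[0,0,0],[0,0,0]]
    - [-1,[0,0,0],[0,0,0]]
    - [-1,[0,0,0],[0,0,0]]

```text
t: 46.12
ee_pos: [438.3, 46.1, 2.2]
orientation: [-2.095, -2.341, 0.0]
ft_force: [0.1, 0.1, -2.6]
width: 21.6
grasp_force: 30.0
```

Run:
```python
from plan import *
from fit import *
I={n:img(n) for n in("top","side")}
print(ctrl.get_obs()["grasp_force"])
e={}
for n in I:
    for l in("spanner_eye","peg_tip","peg_root"):
        r=ctrl.pinpoint(l,n);print(n,l,[(round(a["score"],2),np.round(a["xy"],1)) for a in r[:2]])
        if r: e[n,l]=r[0]["xy"]
for n in I: print(n,at_z(I[n],e[n,"spanner_eye"],5) if (n,"spanner_eye") in e else None)
plan([])
```

```text
29.99655693769455
top spanner_eye [(0.57, array([195. , 212.3]))]
top peg_tip [(0.56, array([183.1, 260.7]))]
top peg_root [(0.91, array([170.9, 257.4])), (0.63, array([296. , 218.2]))]
side spanner_eye []
side peg_tip [(0.63, array([219.1, 148.2])), (0.28, array([366. , 307.7]))]
side peg_root [(0.87, array([211.3, 150.7]))]
top [614.563 419.437   5.   ]
side None
t 46.525 pos [438.386  46.084   2.168] w 21.7 F [ 0.347  0.032 -1.278] q [ 0.078  0.577  2.131 -0.     0.434 -0.033]
```

Call:
apply_moves:
  targets:
    - [-1,[0,0,-0.3],[0,0,0]]
    - [-1,[0,0,-0.7],[0,0,0]]
    - [-1,[0,0,-0.8],[0,0,0]]
    - [-1,[0,0,-0.8],[0,0,0]]
    - [-1,[0,0,-0.8],[0,0,0]]
    - [-1,[0,0,-0.8],[0,0,0]]
    - [-1,[0,0,-0.8],[0,0,0]]
    - [-1,[0.4,0,0],[0,0,0.117]]

```text
t: 47.52
ee_pos: [437.9, 65.8, 256.3]
orientation: [2.304, 2.129, 0.009]
ft_force: [-0.7, -0.5, -1.5]
width: 21.6
grasp_force: 30.0
```

Call:
apply_moves:
  targets:
    - [-1,[0.4,0,0],[0,0,0.116]]
    - [-1,[0.4,0,0],[0,0.11,0]]
    - [-1,[0.4,0,0],[0,0.11,0]]
    - [-1,[0.3,0,0],[0,0.11,0]]
    - [-1,[0.3,0,0],[0,0.11,0]]
    - [-1,[0,0,0],[0,0.11,0]]
    - [-1,[0,0,0],[0,0.11,0]]
    - [-1,[0,0,0],[0,0,0]]

```text
t: 48.52
ee_pos: [453.7, 149.6, 266.8]
orientation: [-1.825, -1.402, -1.036]
ft_force: [-0.2, -0.1, -1.5]
width: 21.4
grasp_force: 30.0
```

Run:
```python
from plan import *
o=ctrl.get_obs();M=R.from_rotvec(o["orientation"]).as_matrix();print(M,o["width"],o["ft_force"])
plan([([429,307,216],None)])
```

```text
[[ 0.134  0.967  0.217]
 [ 0.492 -0.255  0.833]
 [ 0.86  -0.005 -0.509]] 21.447910003432142 [-0.174 -0.123 -1.537]
t 48.525 pos [453.739 149.6   266.834] w 21.4 F [-0.174 -0.123 -1.537] q [-0.303  0.288  2.182  1.185  1.188 -0.831]
-> [429, 307, 216] shift(old axes) [ 0.606 -1.277  3.031] shift(new axes) [ 0.606 -1.277  3.031] turn [0. 0. 0.] rows>= 3.0
```

Run:
```python
from plan import *
plan([([424,287,237],None)])
```

```text
t 48.525 pos [453.739 149.6   266.834] w 21.4 F [-0.174 -0.123 -1.537] q [-0.303  0.288  2.182  1.185  1.188 -0.831]
-> [424, 287, 237] shift(old axes) [ 0.758 -1.274  2.463] shift(new axes) [ 0.758 -1.274  2.463] turn [0. 0. 0.] rows>= 2.5
```

Call:
apply_moves:
  targets:
    - [-1,[0.19,-0.32,0.61],[0,0,0]]
    - [-1,[0.19,-0.32,0.61],[0,0,0]]
    - [-1,[0.19,-0.32,0.61],[0,0,0]]
    - [-1,[0.19,-0.31,0.61],[0,0,0]]
    - [-1,[0,0,0],[0,0,0]]
    - [-1,[0,0,0],[0,0,0]]

```text
t: 49.28
ee_pos: [424.7, 287.4, 239.9]
orientation: [-1.821, -1.411, -1.04]
ft_force: [0.1, -0.8, -0.9]
width: 21.4
grasp_force: 30.0
```

```bash
cat > peg.py <<'E'
from plan import *
from fit import ring,place
import sys
o=ctrl.get_obs();M=R.from_rotvec(o["orientation"]).as_matrix();p=np.array(o["ee_pos"])
E=p+M@np.array([79,.5,-2.8])
I={n:img(n) for n in("top","side")}
print("tcp",p,"eye model",E,"q",o["qpos"])
px={}
for l in("spanner_eye","peg_tip","peg_root"):
    for n in I:
        r=[a for a in ctrl.pinpoint(l,n) if a["score"]>.25];print(l,n,[(round(a["score"],2),np.round(a["xy"],1)) for a in r[:3]])
        if r: px[l,n]=r[0]["xy"]
    if (l,"top") in px and (l,"side") in px: print("  tri",*tri(I["top"],px[l,"top"],I["side"],px[l,"side"]))
print("eye model px",[proj(I[n],E) for n in I])
tip=np.array([445,366,263.]);root=np.array([458,415,212.])
def crop(n,x,y,k=5,w=80,h=100):
    o=cv2.resize(I[n]["pixels"][y:y+h,x:x+w],(w*k,h*k),interpolation=cv2.INTER_CUBIC)
    def d(P,c):
        for a in P:
            u=(proj(I[n],a)-[x,y]+.5)*k;cv2.circle(o,tuple(int(v) for v in u),1,c,-1)
    d([E+M@a for a in ring(24,0)],(0,0,255));d([E+M@a for a in ring(14,0)],(0,0,255));d(np.linspace(tip,root,15),(255,0,255))
    return o
if len(sys.argv)>1: cv2.imwrite(sys.argv[1],np.hstack([crop("top",150,220),crop("side",185,115)]))
E
python3 peg.py pics/p1.png
```

```text
tcp [424.713 287.403 239.854] eye model [434.548 323.935 309.264] q [ 0.049  0.302  2.282  1.509  0.966 -0.912]
spanner_eye top [(0.69, array([193.5, 262.2])), (0.5, array([245.1, 206.7]))]
spanner_eye side []
peg_tip top [(0.85, array([182.7, 258.5]))]
peg_tip side []
peg_root top [(0.72, array([171.4, 260.3]))]
peg_root side []
eye model px [array([194.826, 260.392]), array([220.975, 144.027])]
```

View pics/p1.png

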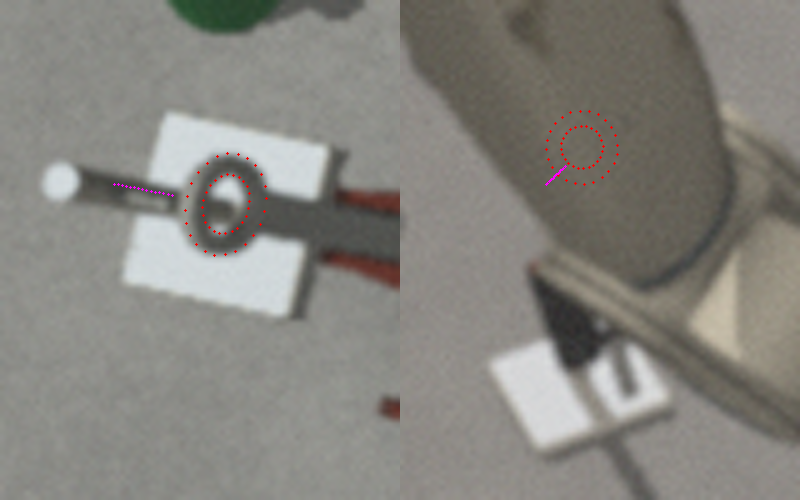

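The top view shows the ring at (225,202) on my model of it. The peg, a light streak at (128–168,197), lies about 4 mm towards -x of my earlier line. The side view is blocked by the arm. I'll correct the peg line and go to 10 mm before the tip.

Run:
```python
from plan import *
o=ctrl.get_obs();M=R.from_rotvec(o["orientation"]).as_matrix()
E=np.array([435.5,324.5,309.3]);tip=np.array([442.5,366,263]);d=np.array([-.158,-.689,.707])
for s in(60,10,-15,-45):
    n=tip+s*d;print(s,M.T@(n-E)/50);E=n
```

```text
60 [-0.072 -0.049  0.031]
10 [-0.249 -0.022  0.968]
-15 [-0.124 -0.011  0.484]
-45 [-0.149 -0.013  0.581]
```

Call:
apply_moves:
  targets:
    - [-1,[-0.07,-0.05,0.03],[0,0,0]]
    - [-1,[-0.08,-0.01,0.33],[0,0,0]]
    - [-1,[-0.08,-0.01,0.33],[0,0,0]]
    - [-1,[-0.08,0,0.31],[0,0,0]]
    - [-1,[0,0,0],[0,0,0]]
    - [-1,[0,0,0],[0,0,0]]

```text
t: 50.42
ee_pos: [429.8, 321.7, 199.9]
orientation: [-1.822, -1.407, -1.039]
ft_force: [0.1, 0.6, -1.9]
width: 21.7
grasp_force: 30.0
```

```bash
sed -i 's/tip=np.array.*/tip=np.array([442.5,366,263.]);root=np.array([453.9,415.6,212.])/' peg.py; python3 peg.py pics/p2.png
```

```text
tcp [429.836 321.652 199.923] eye model [439.906 358.105 269.341] q [ 0.142  0.414  2.277  1.669  0.923 -1.043]
spanner_eye top [(0.59, array([187.2, 262.8]))]
spanner_eye side []
peg_tip top [(0.73, array([180.5, 262.7])), (0.52, array([196.3, 213.9]))]
peg_tip side []
peg_root top [(0.95, array([171.2, 261.8])), (0.44, array([198.9, 263.5]))]
peg_root side []
eye model px [array([186.309, 260.261]), array([217.487, 148.148])]
```

View pics/p2.png

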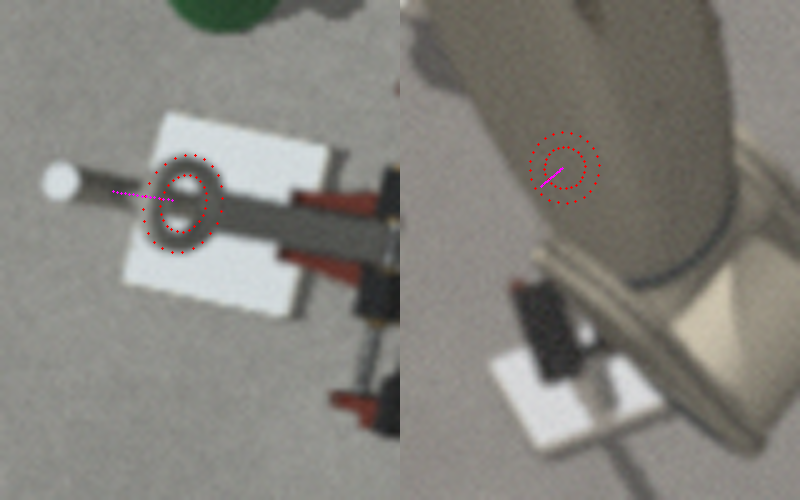

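The ring is centred at (183,203) and the peg/post strip passes through the middle of the hole, so I'll slide it on while watching the force.

Call:
apply_moves:
  targets:
    - [-1,[-0.06,0,0.24],[0,0,0]]
    - [-1,[-0.06,-0.01,0.24],[0,0,0]]
    - [-1,[0,0,0],[0,0,0]]

```text
t: 51.2
ee_pos: [433.5, 339.8, 181.5]
orientation: [-1.822, -1.408, -1.037]
ft_force: [-0.4, 1.2, -2.1]
width: 21.7
grasp_force: 30.0
```

Call:
apply_moves:
  targets:
    - [-1,[-0.05,0,0.2],[0,0,0]]
    - [-1,[-0.05,-0.01,0.2],[0,0,0]]
    - [-1,[-0.05,0,0.18],[0,0,0]]
    - [-1,[0,0,0],[0,0,0]]
    - [-1,[0,0,0],[0,0,0]]

```text
t: 51.82
ee_pos: [438.7, 359.6, 161.3]
orientation: [-1.822, -1.407, -1.039]
ft_force: [-0.1, -0.1, -1.9]
width: 21.6
grasp_force: 30.0
```

```bash
python3 peg.py
```

```text
tcp [438.737 359.628 161.261] eye model [448.785 396.082 230.681] q [ 0.236  0.526  2.247  1.824  0.901 -1.154]
spanner_eye top [(0.65, array([175. , 263.4]))]
spanner_eye side [(0.7, array([367.4, 307.5]))]
  tri [404.475 -13.686 273.619] 747.7902273996344
peg_tip top [(0.68, array([317.4, 208. ])), (0.64, array([182.2, 257.1]))]
peg_tip side []
peg_root top [(0.55, array([170., 259.]))]
peg_root side []
eye model px [array([176.854, 258.83 ]), array([214.289, 150.811])]
```

Call:
apply_moves:
  targets:
    - [-1,[-0.14,0,0.08],[0,0,0]]
    - [-1,[0,0,0],[0,0,0]]

```text
t: 52.48
ee_pos: [438.6, 359.4, 152.5]
orientation: [-1.823, -1.407, -1.038]
ft_force: [-0.5, 0.0, -0.7]
width: 21.5
grasp_force: 30.0
```

Call:
apply_moves:
  targets:
    - [-1,[-0.05,0,0.03],[0,0,0]]
    - [-1,[0,0,0],[0,0,0]]

```text
t: 52.72
ee_pos: [439.2, 359.7, 150.4]
orientation: [-1.822, -1.407, -1.04]
ft_force: [1.2, 3.6, -0.4]
width: 21.8
grasp_force: 30.0
```

Call:
apply_moves:
  targets:
    - [-1,[-0.05,0,0.03],[0,0,0]]
    - [-1,[0,0,0],[0,0,0]]

```text
t: 52.98
ee_pos: [439.9, 360.7, 149.2]
orientation: [-1.818, -1.406, -1.044]
ft_force: [1.0, 4.9, 6.5]
width: 21.8
grasp_force: 30.0
```

The reaction points up and away along the peg's normal, so the eye is hooked. I'll release and back off along the tool axis.

Call:
apply_moves:
  targets:
    - [0.2,[0,0,0],[0,0,0]]
    - [0.6,[0,0,0],[0,0,0]]
    - [1,[0,0,0],[0,0,0]]
    - [1,[0,0,0],[0,0,0]]
    - [1,[0,0,-0.3],[0,0,0]]
    - [1,[0,0,-0.6],[0,0,0]]
    - [1,[0,0,-0.8],[0,0,0]]
    - [1,[0,0,-0.8],[0,0,0]]

```text
t: 53.98
ee_pos: [411.1, 254.5, 211.4]
orientation: [-1.822, -1.408, -1.038]
ft_force: [0.4, 0.3, 0.7]
width: 88.1
grasp_force: 0.0
```

Call:
apply_moves:
  targets:
    - [1,[0,0,-0.8],[0,0,0]]
    - [1,[0,0,-0.8],[0,0,0]]
    - [1,[0,0,-0.8],[0,0,0]]
    - [1,[0,0,-0.5],[0,0,0]]
    - [1,[0,0,0],[0,0,0]]
    - [1,[0,0,0],[0,0,0]]
    - [1,[0,0,0],[0,0,0]]
    - [1,[0,0,0],[0,0,0]]

```text
t: 54.98
ee_pos: [379.8, 135.3, 284.5]
orientation: [-1.821, -1.407, -1.038]
ft_force: [0.7, 0.0, 0.1]
width: 87.7
grasp_force: 0.0
```

```bash
cat > chk.py <<'E'
from ref import *
np.set_printoptions(precision=1,suppress=True)
I={n:img(n) for n in("top","side")}
print(ctrl.get_obs()["ee_pos"],ctrl.get_obs()["t"])
for l in("spanner_eye","spanner","peg_tip","lever_handle","bottle1"):
    for n in I: print(l,n,[(round(a["score"],2),np.round(a["xy"],1)) for a in ctrl.pinpoint(l,n) if a["score"]>.3])
for n in I:
    for r in ctrl.masks_of("spanner",n):
        ys,xs=np.nonzero(r["region"])
        if len(xs)>20: print("mask",n,round(r["score"],2),r["bbox"],len(xs))
print("expected eye@root",[proj(I[n],[452,407,214]) for n in I],"origin",[proj(I[n],[452,407,139]) for n in I],"fork end",[proj(I[n],[452,407,41]) for n in I])
E
python3 chk.py
```

```text
[379.9 135.1 284.6] 55.075
spanner_eye top [(0.64, array([171.2, 259.7])), (0.63, array([340.9, 190.1]))]
spanner_eye side [(0.42, array([223.7, 195.7]))]
spanner top [(0.56, array([184.4, 260.2]))]
spanner side []
peg_tip top [(0.81, array([183.8, 260.1]))]
peg_tip side []
lever_handle top [(0.81, array([295.5, 200.6]))]
lever_handle side [(0.74, array([307.6, 186.7]))]
bottle1 top [(0.87, array([313.6, 192.8])), (0.76, array([339.7, 189.2]))]
bottle1 side [(0.65, array([326.2, 215.9])), (0.56, array([331.5, 237.4])), (0.54, array([345.5, 224.7]))]
mask top 0.59 [172.2, 249.6, 197.3, 272.7] 346
mask side 0.62 [213.6, 179.0, 217.3, 187.5] 27
expected eye@root [array([175.1, 258.3]), array([213.8, 152.7])] origin [array([184.9, 260.2]), array([216.6, 168.6])] fork end [array([196. , 262.4]), array([220.1, 188.1])]
```

Call:
apply_moves:
  targets:
    - [1,[0,0.5,-0.8],[0,0,0]]
    - [1,[0,0.5,-0.8],[0,0,0]]
    - [1,[0,0.5,-0.8],[0,0,0]]
    - [1,[0,0.5,-0.8],[0,0,0]]
    - [1,[0,0,0],[0,0,0]]
    - [1,[0,0,0],[0,0,0]]
    - [1,[0,0,0],[0,0,0]]
    - [1,[0,0,0],[0,0,0]]

```text
t: 56.68
ee_pos: [441.5, -22.9, 366.0]
orientation: [-1.821, -1.407, -1.038]
ft_force: [-0.2, -0.3, 0.3]
width: 87.4
grasp_force: 0.0
```

Call:
apply_moves:
  targets:
    - [1,[0,0,0],[0,0,0]]
    - [1,[0,0,0],[0,0,0]]
    - [1,[0,0,0],[0,0,0]]
    - [1,[0,0,0],[0,0,0]]
    - [1,[0,0,0],[0,0,0]]
    - [1,[0,0,0],[0,0,0]]
    - [1,[0,0,0],[0,0,0]]
    - [1,[0,0,0],[0,0,0]]

```text
t: 57.68
ee_pos: [442.1, -23.9, 366.3]
orientation: [-1.822, -1.407, -1.039]
ft_force: [0.1, 0.6, 0.8]
width: 87.9
grasp_force: 0.0
```

```bash
python3 chk.py
```

```text
[442.1 -23.9 366.4] 57.775
spanner_eye top [(0.67, array([174. , 258.6]))]
spanner_eye side [(0.62, array([213.8, 151.8]))]
spanner top [(0.79, array([183.9, 259.8]))]
spanner side []
peg_tip top [(0.62, array([183.5, 261.7])), (0.31, array([431.4, 242.5]))]
peg_tip side []
lever_handle top [(0.63, array([295.3, 202. ])), (0.36, array([196.6, 213.2]))]
lever_handle side []
bottle1 top [(0.83, array([314.2, 190.5])), (0.69, array([339.5, 190.4])), (0.65, array([340.7, 214. ]))]
bottle1 side [(0.78, array([333.8, 238.6])), (0.44, array([345.9, 223.7]))]
mask top 0.8 [171.5, 248.3, 194.6, 273.9] 302
mask top 0.49 [177.3, 199.6, 206.6, 225.3] 613
mask side 0.65 [207.9, 149.0, 231.0, 186.2] 309
mask side 0.2 [400.8, 244.2, 420.3, 278.8] 574
expected eye@root [array([175.1, 258.3]), array([213.8, 152.7])] origin [array([184.9, 260.2]), array([216.6, 168.6])] fork end [array([196. , 262.4]), array([220.1, 188.1])]
```

The eye is within about a pixel of its expected hanging position in both views. The bottles are in the crate and the arm is down, so I'm handing in.

```bash
python3 -c "
from workcell import ctrl
print(ctrl.close_job())"
```

```text
the job is handed in; nothing more can be done
None
```

I handed the job in at about 58 s: all three bottles from the mat are in the crate with the one already there, the sampling arm is fully down, and the spanner hangs on the peg; the final camera check agreed, but no verdict was returned.

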